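Rock a plaster mould core out of its stand

ROBOT

A 6-joint arm with a two-finger parallel gripper is mounted at the origin on the work surface. World frame = base frame: x ahead of the robot, y to its left, z up, the work surface at z = 0. Lengths are in m, angles in rad, forces in N, time in s.
With the tool pointing down it reaches from about 0.3 to 0.875 m from the base axis. Payload 6.4 kg.
Tool frame: the origin (TCP) lies midway between the tips of the shut fingers; the grasp point (between the pads) lies bot.tcp_to_grasp behind it (bot.tcp_to_grasp is the distance from the TCP to the grasp point, in m); z points along the fingers, y is the direction in which the jaws open and shut (so a half turn about z gives the same grasp; the last joint's range is limited). The gripper opens to 85 mm and grips with 20 to 120 N. Pads are 22 mm wide; open, the fingers measure 114 mm over their backs; the gripper's body (76 mm by 85 mm) begins 54 mm behind the grasp point. The pads swing forward as they close: fully open they stand 13 mm farther back than shut.
Start: joints at [-1.516, 0.181, 1.607, -0, 1.354, -0.206], TCP at [0.148, -0.556, 0.231] pointing down, gripper open.
Joint ranges: [-2.99, 2.99], [-0.89, 2.07], [0.3, 2.58], [-1.14, 4.28], [0, 2.63], [-3.12, 3.12]. Speed limits (rad/s): [2.57, 2.57, 3.01, 3.14, 3.14, 3.14].

INTERFACE

Orientations are given as a rotation vector (axis times angle).
In Python, from station import bot, eyes gives the robot as it stands.
- The arm moves only by the shell command python3 -m handwheel 'ROWS' [FORCE]. ROWS is JSON, a list of rows, each an object of numbers: "jaw": the closure, from 0 (fully open) to 1 (shut); "dx", "dy", "dz": the shift along the world's x, y, z in mm; "ax", "ay", "az": the turn, a rotation vector about the world's x, y, z in degrees. A call has 1 to 12 rows; each row is the pose to reach, as a shift and turn from the pose commanded when the call began; what a row does not reach only later rows make up. A row lasts 1/12 s, in which the tool goes at most 41.7 mm and 7.16 degrees, less where a joint would pass 70% of its speed; a pose out of reach is approached as far as the arm can. A call with a gripper value outside its range is refused whole. The fingers move at their own pace and stop on an object; FORCE is the grip in N (left out, the last holds). Time passes only in rows, so rows that repeat a pose let the fingers close. It gives the time, the measured TCP pose, the force and the opening at its end, in the units of the state.
- bot.state(): the state, without advancing time (a new reading comes with each control period).
- eyes.get_image(name): name is "side" or "top" or "wrist"; returns a dict with "pixels" (400x640x3 uint8, red, green, blue), "vertical_fov" (degrees; the focal length in pixels is half the picture's height over the tangent of half this angle, whatever the lens; pixels are square), "cx", "cy" (the principal point, pixels), "origin" and "rotation" of the camera in the world. Camera axes: x right, y up, looking along -z (the intrinsics and any distortion apply to the point x, -y, -z); pixel columns grow to the right and rows downward; lengths in m; the calibration is good to about 2 mm. A picture is of the moment at which its call begins. There is no depth.
- bot.sign_off(): hands the job in, once; it reports no verdict.
The state is a dict: "time": time; "joint_pos": joint angles; "joint_velocities": joint speeds; "joint_efforts": joint torques, N m; "ee_pos": TCP position; "tcp_rot": TCP orientation; "ft_force": force on the tool from outside, world axes, zero at the start; "moment": the same for the moment, N m; "grip_width": finger opening in m.
Only numpy, scipy, OpenCV 4.12 (cv2) and the standard library are available. Lean on these libraries where they do the work, as an engineer would, in place of code of your own. Each camera call takes 0.05 s, during which the arm holds its last target.

TASK

The plaster mould core sits tight in the demoulding stand on its two metal tongues. Without gripping it, push its knob gently side to side along the stand's shorter side, towards one tongue and then the other, so that it works its way up until both tongues are out of the brass grips and it stands loose on the lift plate. Then take it by the knob, lift it off and set it down gently, upright and with both feet on the drying board, and let go; do not disturb the pots already standing there.

Things in the scene. Friction and masses are not known exactly. Their poses are not given: they have to be found in the camera images.
- stand: Grey steel demoulding stand, fixed, 190 x 150 mm foot plate, deck 150 mm (x) x 129 mm (y), 70 mm high. Origin under its centre. Two slots at y = +34 and -34 mm; brass spring grips hold the tongues at 30 to 48 mm above the origin (14 N a side, friction 0.6). Between the slots a sprung steel lift plate presses the core up with about 24 N; it cannot free it alone and stops 24 mm above the deck.
- core: White plaster mould core, about 0.62 kg: block 116 mm (x) x 100 mm (y) x 28 mm with a dome and knob on top, on two aluminium tongues 70 mm (x) x 12 mm (y) x 40 mm tall at y = +34 and -34 mm. Origin level with the tongues' undersides, midway between them; top of knob 194 mm above it. It starts seated: axes those of the stand, origin 30 mm above the stand's origin.
- core_knob (a point): Middle of the core's knob, an upright plaster cylinder 36 mm wide and 76 mm tall, 156 mm above the core's origin; dome begins 38 mm below. Pushed sideways near its top along the stand's y (10 to 20 N) the core tips and the tongue on the side pushed from slides up and stays up. Tip about 5 degrees (knob 15 mm off centre) each way in turn; each push gains 2 to 8 mm, so 3 to 10 pushes.
- foot_left (a point): Underside of the core's tongue at +y of its frame. Fully seated it is 30 mm above the stand's origin; free of its brass grips above 48 mm; standing loose on the raised lift plate it is at about 54 mm.
- foot_right (a point): Underside of the core's tongue at -y of its frame; same heights as the left one.
- board: Wooden drying board, fixed, 340 mm (x) x 200 mm (y), top face 20 mm above its origin (origin under its centre, on the table). The end at +x carries two pots; the rest, from x = -170 to +70 mm, is free.
- pot_a: Finished white plaster pot, 72 mm wide, 75 mm tall, loose on the +x, +y corner of the board. Origin under its centre. Leave alone.
- pot_b: Finished white plaster pot, 64 mm wide, 60 mm tall, loose on the +x, -y corner of the board. Origin under its centre. Leave alone.

How it is judged:
On the way, in this order (a step that is already met when the one before it is completed fails the run):
1. the core is rocked over to one side (more than 2 degrees) while one tongue is still down in its grips (angle between core's own z axis and vertical above 0.035 rad and z of any of foot_left, foot_right in the frame of stand below 0.036 m).
2. the core has been rocked back until both tongues are part-way up, leaning more than 2 degrees, one tongue still in its grips (angle between core's own z axis and vertical above 0.035 rad and z of each of foot_left, foot_right in the frame of stand above 0.0365 m and z of any of foot_left, foot_right in the frame of stand below 0.048 m).
3. both tongues have risen out of the brass grips (z of each of foot_left, foot_right in the frame of stand above 0.049 m), for 0.1 s.
At the end, for the whole second after the job is handed in: The core stands upright (within 3 degrees) and still on the drying board, both feet within the board's outline and on its top face (within 6 mm) (x of foot_left in the frame of board between -0.17 and 0.17 m and y of foot_left in the frame of board between -0.1 and 0.1 m and z of foot_left in the frame of board between 0.014 and 0.026 m and x of foot_right in the frame of board between -0.17 and 0.17 m and y of foot_right in the frame of board between -0.1 and 0.1 m and z of foot_right in the frame of board between 0.014 and 0.026 m and angle between core's own z axis and vertical below 0.06 rad and linear speed of core below 0.02 m/s and angular speed of core below 0.1 rad/s); the robot touches nothing.
It fails at once if the core is gripped or forced with more than 35 N while a tongue is still in its brass grips (contact force between the fingers and core above 35 N and z of any of foot_left, foot_right in the frame of stand below 0.047 m and horizontal distance between core and stand below 0.03 m).
It fails at once if the core is tipped by more than 15 degrees (angle between core's own z axis and vertical above 0.262 rad).
It fails at once if the core is dropped on the board (more than 150 N) (contact force between core and board above 150 N).
It fails at once if a finished pot is moved by more than 15 mm or tipped (distance of any of pot_a, pot_b from where it was at the start of the episode above 0.015 m or angle between any of pot_a, pot_b's own z axis and vertical above 0.3 rad).
It also fails if it takes over 64 s, if anything falls off the work surface, if the arm or the gripper's body presses on something with over 40 N, if the wrist force passes 120 N, or if a joint passes its speed limit or range.

## Working session

There is one attempt and no reset: what is moved stays moved. The work goes in short steps, Python scripts to look and compute and a shell command to move; the robot and the scene stay as the last step left them, time stands still between calls to the robot, and variables do not carry over. Pictures are saved under pics/ and viewed, and the job is handed in when it is done.

```bash
ls; mkdir -p pics; python3 - <<'E'
from station import bot, eyes
import cv2
s=bot.state();print(s,bot.tcp_to_grasp)
for n in("side","top","wrist"):
    d=eyes.get_image(n);cv2.imwrite(f"pics/{n}0.png",d["pixels"][:,:,::-1])
    print(n,{k:v for k,v in d.items() if k!="pixels"})
E
```

```text
pics
{'time': 0.0, 'joint_pos': array([-1.51628376e+00,  1.81551546e-01,  1.60802793e+00,  1.03956408e-05,
        1.35378940e+00, -2.06292438e-01]), 'joint_velocities': array([ 9.42067882e-04, -1.18434191e-03,  1.02834402e-03,  2.84595741e-04,
        5.24265583e-05, -6.52371214e-04]), 'joint_efforts': array([-2.82243105e-03, -4.44877410e+01, -3.51331222e+01, -4.75654888e-04,
        9.09426017e-03, -9.28563935e-06]), 'ee_pos': array([ 0.14826175, -0.5549778 ,  0.23036862]), 'tcp_rot': array([-3.11316453e+00, -4.08277762e-01, -2.27305216e-04]), 'ft_force': array([-0.00557975,  0.00216261, -0.16835231]), 'moment': array([ 0.02873584, -0.00977838,  0.01734124]), 'grip_width': 0.08555510803770763} 0.0187
side {'vertical_fov': 56.43111557303422, 'cx': 318.60721155341406, 'cy': 199.96012872885404, 'origin': array([0.25983389, 0.47612349, 0.61071686]), 'rotation': array([ 0.3671819 , -1.12166856, -2.29841326])}
top {'vertical_fov': 49.235902350927105, 'cx': 318.4583100107408, 'cy': 194.56902830352368, 'origin': array([ 0.41158167, -0.00404495,  1.0372986 ]), 'rotation': array([ 0.16467281, -0.16582136, -1.52875806])}
wrist {'vertical_fov': 59.15714930476296, 'cx': 322.6055426862583, 'cy': 196.8723010423946, 'origin': array([ 0.22110937, -0.53605574,  0.37385325]), 'rotation': array([-0.25534229,  0.19833527, -1.2999794 ])}
```

View pics/side0.png

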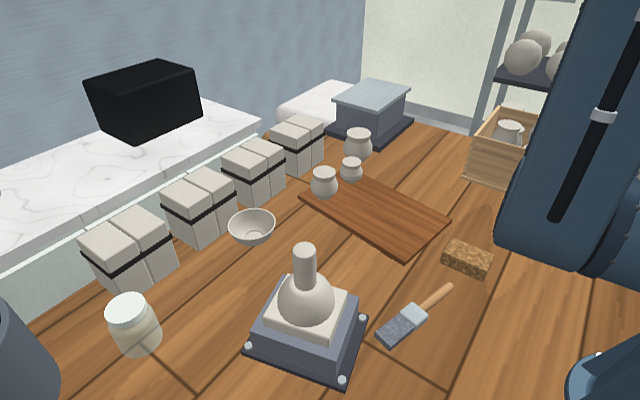

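View pics/top0.png

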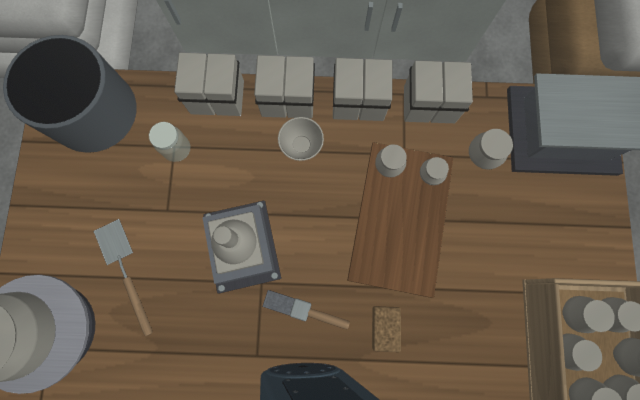

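```bash
cat > h.py <<'E'
import numpy as np, cv2
from scipy.spatial.transform import Rotation as R
from station import bot, eyes
def cam(n):
    d=eyes.get_image(n); d["f"]=200/np.tan(np.radians(d["vertical_fov"])/2); d["M"]=R.from_rotvec(d["rotation"]).as_matrix(); return d
def ray(d,uv):
    v=np.array([(uv[0]-d["cx"])/d["f"],-(uv[1]-d["cy"])/d["f"],-1.]); v=d["M"]@v; return d["origin"],v/np.linalg.norm(v)
def plane(d,uv,z):
    o,v=ray(d,uv); return o+v*(z-o[2])/v[2]
def tri(d1,u1,d2,u2):
    A=np.zeros((3,3));b=np.zeros(3);rs=[ray(d1,u1),ray(d2,u2)]
    for o,v in rs:
        P=np.eye(3)-np.outer(v,v);A+=P;b+=P@o
    p=np.linalg.solve(A,b); return p,[np.linalg.norm((np.eye(3)-np.outer(v,v))@(p-o)) for o,v in rs]
def proj(d,p):
    q=d["M"].T@(np.asarray(p)-d["origin"]); return np.array([d["cx"]-d["f"]*q[0]/q[2],d["cy"]+d["f"]*q[1]/q[2]])
E
python3 - <<'E'
from h import *
t=cam("top");s=cam("side")
a=t["pixels"][190:305,190:300,::-1];b=s["pixels"][230:395,230:385,::-1]
cv2.imwrite("pics/tc.png",cv2.resize(a,None,fx=5,fy=5,interpolation=2))
cv2.imwrite("pics/sc.png",cv2.resize(b,None,fx=3.6,fy=3.6,interpolation=2))
c=t["pixels"][130:310,340:470,::-1];cv2.imwrite("pics/bc.png",cv2.resize(c,None,fx=3.3,fy=3.3,interpolation=2))
E
```

```text
(no output)
```

View pics/tc.png

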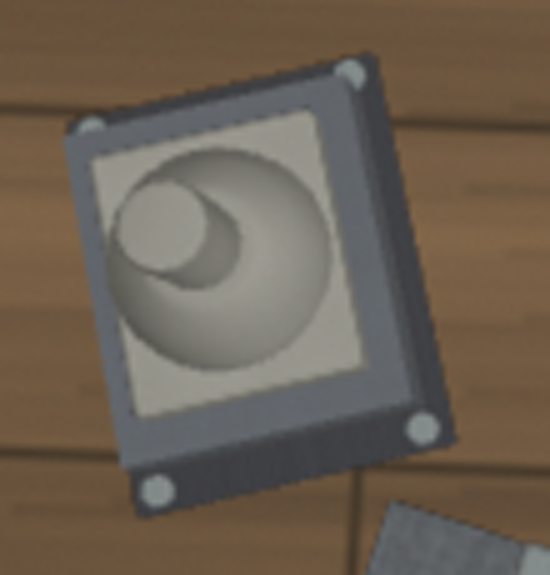

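View pics/sc.png

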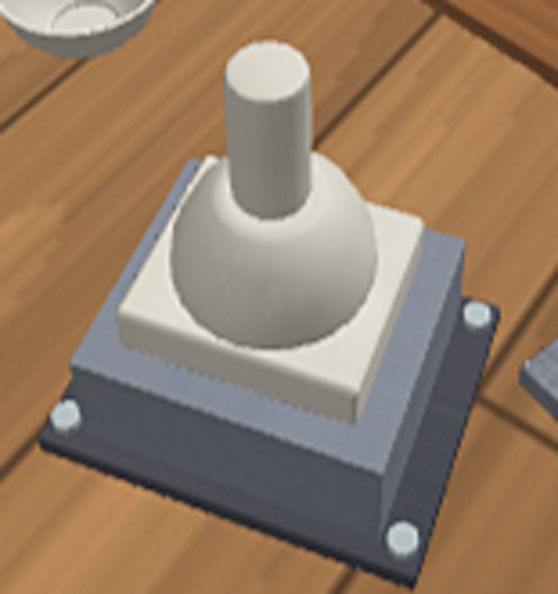

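View pics/bc.png

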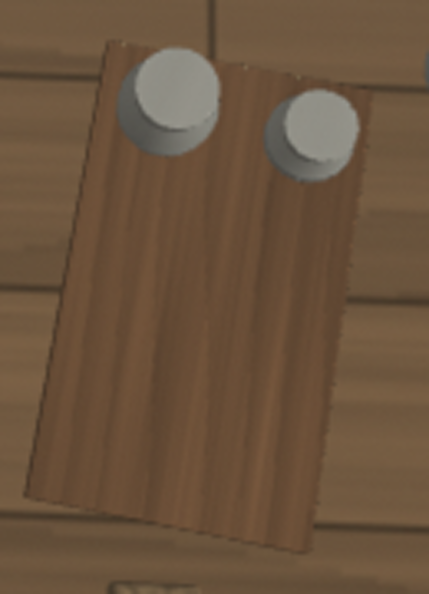

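```bash
python3 - <<'E'
from h import *
np.set_printoptions(precision=4,suppress=True)
t=cam("top");s=cam("side")
T=lambda p:np.array(p)/5+190-.4
S=lambda p:np.array(p)/3.6+230-.36
B=lambda p:np.array(p)/3.3+[340,130]-.35
print("knobtop",tri(t,T((162,226)),s,S((267,72))))
tc=[T(p) for p in[(93,158),(314,110),(364,366),(138,416)]]
pts=[plane(t,p,.098) for p in tc]
print("block top z=98",*pts,[np.linalg.norm(pts[i]-pts[i-1]) for i in range(4)]);c=sum(pts)/4
e=(pts[0]+pts[1]-pts[2]-pts[3]);print("c",c,"xdir deg",np.degrees(np.arctan2(e[1],e[0])))
for p in pts: print(proj(s,p)*1, end=' ')
print([S(p) for p in[(425,222),(358,392),(118,318),(207,157)]])
# triangulate block corners
for a,b in zip(tc,[(358,392),(118,318),(207,157),(425,222)]): print("tri",tri(t,a,s,S(b)))
bc=[B(p) for p in[(108,40),(372,92),(310,552),(25,497)]]
bp=[plane(t,p,.02) for p in bc];print("board",*bp,sum(bp)/4,[np.linalg.norm(bp[i]-bp[i-1]) for i in range(4)])
e=(bp[0]+bp[1]-bp[2]-bp[3]);print(np.degrees(np.arctan2(e[1],e[0])))
for p in bp: print(proj(s,p),end=' ')
print(tri(t,bc[3],s,(451,218)),tri(t,bc[2],s,(406,261)), tri(t,bc[1],s,(299,198)))
# pots tops
for p,z in(((177,88),.095),((322,125),.08)): print(plane(t,B(p),z))
E
```

```text
knobtop (array([0.5037, 0.177 , 0.2188]), [np.float64(0.00029871718617726246), np.float64(0.0002987171861772771)])
block top z=98 [0.5455 0.2359 0.098 ] [0.57   0.1415 0.098 ] [0.4605 0.1129 0.098 ] [0.4361 0.2071 0.098 ] [np.float64(0.11305190077568596), np.float64(0.09751626728660423), np.float64(0.11325328655183631), np.float64(0.09737153179187408)]
c [0.503  0.1744 0.098 ] xdir deg 14.699404765919104
[263.2824 313.1978] [288.7398 270.114 ] [348.7538 288.1005] [329.3161 335.7911] [array([347.6956, 291.3067]), array([329.0844, 338.5289]), array([262.4178, 317.9733]), array([287.14  , 273.2511])]
tri (array([0.4906, 0.2193, 0.0987]), [np.float64(0.056032509966936615), np.float64(0.05603250996693662)])
tri (array([ 0.6066,  0.1717, -0.0469]), [np.float64(0.014006768193845392), np.float64(0.01400676819384558)])
tri (array([0.5025, 0.141 , 0.1283]), [np.float64(0.05368668329471809), np.float64(0.05368668329471806)])
tri (array([0.4285, 0.1845, 0.1889]), [np.float64(0.005625406312627905), np.float64(0.005625406312627979)])
board [ 0.7669 -0.1282  0.02  ] [ 0.7339 -0.3231  0.02  ] [ 0.4018 -0.2707  0.02  ] [ 0.432  -0.0738  0.02  ] [ 0.5836 -0.1989  0.02  ] [np.float64(0.339347787592541), np.float64(0.19767008294996197), np.float64(0.33619655589546316), np.float64(0.1992737627004834)]
-9.090838491326789
[297.5736 193.5102] [347.7007 164.9434] [451.9898 217.2532] [405.1635 260.8749] (array([ 0.3974, -0.0692,  0.1726]), [np.float64(0.03206526404118924), np.float64(0.03206526404118925)]) (array([ 0.4475, -0.3052, -0.1987]), [np.float64(0.05263791116113403), np.float64(0.05263791116113388)]) (array([ 0.8509, -0.3424, -0.1701]), [np.float64(0.06949027639812819), np.float64(0.06949027639812841)])
[ 0.708  -0.1664  0.095 ]
[ 0.6898 -0.269   0.08  ]
```

```bash
python3 - <<'E'
from h import *
np.set_printoptions(precision=4,suppress=True)
t=cam("top");s=cam("side")
T=lambda p:np.array(p)/5+190-.4
S=lambda p:np.array(p)/3.6+230-.36
B=lambda p:np.array(p)/3.3+[340,130]-.35
tc=[T(p) for p in[(93,158),(314,110),(364,366),(138,416)]]
P=[]
for a,b in zip(tc,[(118,318),(207,157),(425,222),(358,392)]): P.append(tri(t,a,s,S(b)));print(P[-1])
P=np.array([p[0] for p in P]);print(P.mean(0),[np.linalg.norm(P[i]-P[i-1]) for i in range(4)])
bc=[B(p) for p in[(108,40),(372,92),(310,552),(25,497)]]
print(tri(t,bc[2],s,(451,218)),tri(t,bc[3],s,(406,261)), tri(t,bc[0],s,(299,198)))
# plate bottom corners
for b in [(375,52),(455,440),(140,518)]: print("plate",plane(t,T(b),0.008))
print(proj(s,(.503,.1744,.224)),S((267,72)))
E
```

```text
(array([0.5468, 0.2385, 0.0872]), [np.float64(0.000296701107212984), np.float64(0.00029670110721299805)])
(array([0.5721, 0.1432, 0.0895]), [np.float64(0.0007085630090811596), np.float64(0.000708563009081003)])
(array([0.4611, 0.114 , 0.0899]), [np.float64(0.0002867573052332969), np.float64(0.00028675730523320726)])
(array([0.436 , 0.2083, 0.0923]), [np.float64(0.00028994865857950055), np.float64(0.0002899486585796014)])
[0.504  0.176  0.0897] [np.float64(0.1148978821720847), np.float64(0.09864293974600541), np.float64(0.11473824949490047), np.float64(0.0976433131682203)]
(array([ 0.4027, -0.2714,  0.0165]), [np.float64(0.0009648177778302154), np.float64(0.0009648177778303052)]) (array([ 0.4311, -0.074 ,  0.0202]), [np.float64(0.0008700272915502928), np.float64(0.000870027291550346)]) (array([ 0.7699, -0.1318,  0.0026]), [np.float64(0.0033491591043122958), np.float64(0.0033491591043121336)])
plate [0.6145 0.1281 0.008 ]
plate [0.4328 0.0798 0.008 ]
plate [0.3925 0.2226 0.008 ]
[305.4005 246.2945] [303.8067 249.64  ]
```

```bash
python3 -m handwheel '[{"dz":40},{"dx":18,"dy":36,"dz":80},{"dx":36,"dy":73,"dz":110},{"dx":53,"dy":109,"dz":120},{"dx":71,"dy":145,"dz":120},{"dx":88,"dy":182,"dz":120},{"dx":106,"dy":219,"dz":120},{"dx":124,"dy":256,"dz":120},{"dx":142,"dy":292,"dz":120},{"dx":159,"dy":329,"dz":120},{"dx":177,"dy":365,"dz":120},{"dx":177,"dy":365,"dz":120}]'; python3 -m handwheel '[{"dx":18,"dy":37},{"dx":36,"dy":73},{"dx":53,"dy":109},{"dx":71,"dy":146},{"dx":88,"dy":182},{"dx":106,"dy":219},{"dx":124,"dy":256},{"dx":142,"dy":293},{"dx":160,"dy":330},{"dx":179,"dy":366},{"dx":179,"dy":366},{"dx":179,"dy":366}]'
python3 - <<'E'
from h import *
t=cam("wrist");cv2.imwrite("pics/w1.png",t["pixels"][:,:,::-1])
t=cam("side");cv2.imwrite("pics/s1.png",t["pixels"][:,:,::-1])
m=R.from_rotvec(bot.state()["tcp_rot"]).as_matrix();print(m)
E
```

```text
[[ 9.66183826e-01  2.57854251e-01  2.50255894e-06]
 [ 2.57854251e-01 -9.66183826e-01 -1.22731978e-05]
 [-7.46764259e-07  1.25034607e-05 -1.00000000e+00]]schema error: expected keys jaw, dx, dy, dz, ax, ay, az
schema error: expected keys jaw, dx, dy, dz, ax, ay, az
```

View pics/w1.png

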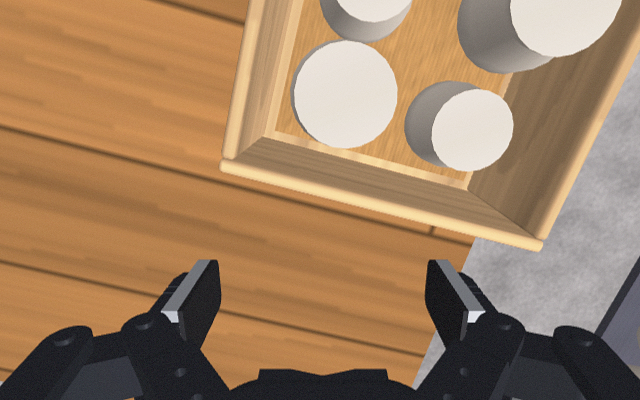

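View pics/s1.png

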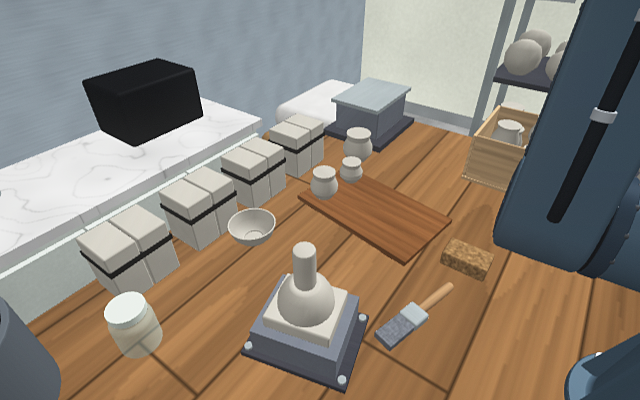

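The wrist picture shows only the start area, because the move was refused: every row needs all seven keys.

```bash
python3 -m handwheel '[{"jaw":0,"dx":0,"dy":0,"dz":40,"ax":0,"ay":0,"az":0},{"jaw":0,"dx":14,"dy":28,"dz":65,"ax":0,"ay":0,"az":0},{"jaw":0,"dx":28,"dy":57,"dz":85,"ax":0,"ay":0,"az":0},{"jaw":0,"dx":44,"dy":91,"dz":100,"ax":0,"ay":0,"az":0},{"jaw":0,"dx":61,"dy":125,"dz":110,"ax":0,"ay":0,"az":0},{"jaw":0,"dx":78,"dy":160,"dz":120,"ax":0,"ay":0,"az":0},{"jaw":0,"dx":95,"dy":196,"dz":120,"ax":0,"ay":0,"az":0},{"jaw":0,"dx":113,"dy":232,"dz":120,"ax":0,"ay":0,"az":0},{"jaw":0,"dx":130,"dy":268,"dz":120,"ax":0,"ay":0,"az":0},{"jaw":0,"dx":148,"dy":304,"dz":120,"ax":0,"ay":0,"az":0},{"jaw":0,"dx":165,"dy":340,"dz":120,"ax":0,"ay":0,"az":0},{"jaw":0,"dx":177,"dy":365,"dz":120,"ax":0,"ay":0,"az":0}]'
```

```text
time: 1.55
ee_pos: [0.3259, -0.1878, 0.3517]
tcp_rot: [3.114, 0.41, 0.002]
ft_force: [-0.0, -0.2, -0.3]
grip_width: 0.0856
```

```bash
python3 -m handwheel '[{"jaw":0,"dx":17,"dy":36,"dz":0,"ax":0,"ay":0,"az":0},{"jaw":0,"dx":34,"dy":72,"dz":0,"ax":0,"ay":0,"az":0},{"jaw":0,"dx":51,"dy":108,"dz":0,"ax":0,"ay":0,"az":0},{"jaw":0,"dx":68,"dy":144,"dz":0,"ax":0,"ay":0,"az":0},{"jaw":0,"dx":86,"dy":180,"dz":0,"ax":0,"ay":0,"az":0},{"jaw":0,"dx":104,"dy":216,"dz":0,"ax":0,"ay":0,"az":0},{"jaw":0,"dx":122,"dy":252,"dz":0,"ax":0,"ay":0,"az":0},{"jaw":0,"dx":140,"dy":288,"dz":0,"ax":0,"ay":0,"az":0},{"jaw":0,"dx":157,"dy":324,"dz":0,"ax":0,"ay":0,"az":0},{"jaw":0,"dx":170,"dy":350,"dz":0,"ax":0,"ay":0,"az":0},{"jaw":0,"dx":178,"dy":366,"dz":0,"ax":0,"ay":0,"az":0},{"jaw":0,"dx":178,"dy":366,"dz":0,"ax":0,"ay":0,"az":0}]'
python3 - <<'E'
from h import *
np.set_printoptions(precision=4,suppress=True)
t=cam("wrist");cv2.imwrite("pics/w2.png",t["pixels"][:,:,::-1])
print(t["origin"],t["rotation"],bot.state()["ee_pos"],proj(t,(.504,.176,.222)))
t=cam("side");cv2.imwrite("pics/s2.png",t["pixels"][:,:,::-1])
E
```

```text
time: 2.55
ee_pos: [0.5039, 0.1784, 0.3507]
tcp_rot: [-3.113, -0.414, 0.001]
ft_force: [-0.5, -0.1, 0.2]
grip_width: 0.0853
[0.5767 0.1978 0.4941] [-0.2564  0.1977 -1.2964] [0.5033 0.1768 0.3508] [325.5534 186.5214]
```

View pics/w2.png

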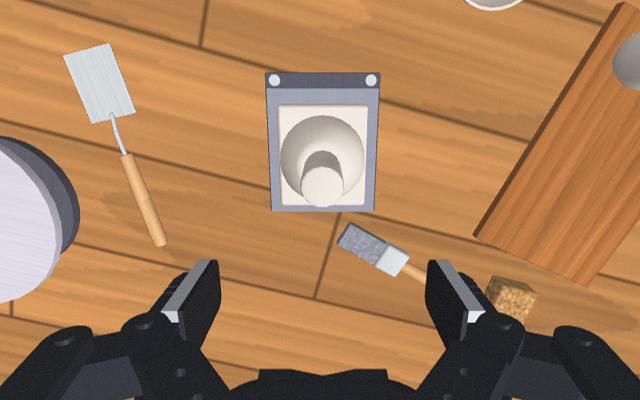

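View pics/s2.png

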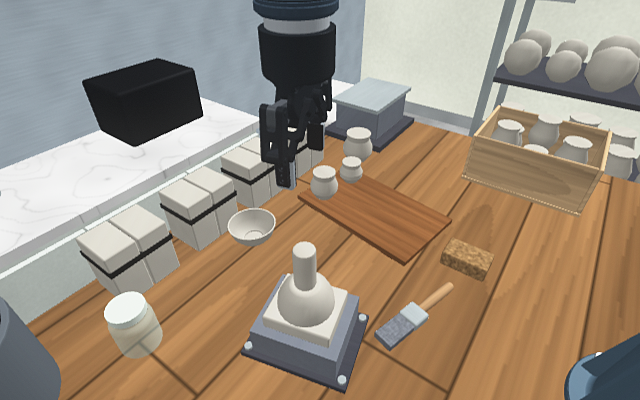

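The wrist picture has the knob top at (322,186), against (325.5,186.5) predicted from the fixed cameras. The stand is square to the jaws. I'm descending so the open fingers straddle the knob.

```bash
python3 -m handwheel '[{"jaw":0,"dx":0,"dy":0,"dz":-30,"ax":0,"ay":0,"az":0},{"jaw":0,"dx":0,"dy":0,"dz":-60,"ax":0,"ay":0,"az":0},{"jaw":0,"dx":0,"dy":0,"dz":-90,"ax":0,"ay":0,"az":0},{"jaw":0,"dx":0,"dy":0,"dz":-115,"ax":0,"ay":0,"az":0},{"jaw":0,"dx":0,"dy":0,"dz":-135,"ax":0,"ay":0,"az":0},{"jaw":0,"dx":0,"dy":0,"dz":-150,"ax":0,"ay":0,"az":0},{"jaw":0,"dx":0,"dy":0,"dz":-160,"ax":0,"ay":0,"az":0},{"jaw":0,"dx":0,"dy":0,"dz":-165,"ax":0,"ay":0,"az":0},{"jaw":0,"dx":0,"dy":0,"dz":-165,"ax":0,"ay":0,"az":0}]'
python3 - <<'E'
from h import *
t=cam("wrist");cv2.imwrite("pics/w3.png",t["pixels"][:,:,::-1])
print(t["M"][:,0])
t=cam("side");cv2.imwrite("pics/s3.png",cv2.resize(t["pixels"][180:390,200:420,::-1],None,fx=2.6,fy=2.6))
E
```

```text
time: 3.4
ee_pos: [0.5028, 0.1746, 0.1858]
tcp_rot: [3.115, 0.407, -0.002]
ft_force: [-1.0, -0.5, 0.5]
grip_width: 0.0855
[ 2.56143327e-01 -9.66638813e-01 -2.24073911e-05]
```

View pics/w3.png

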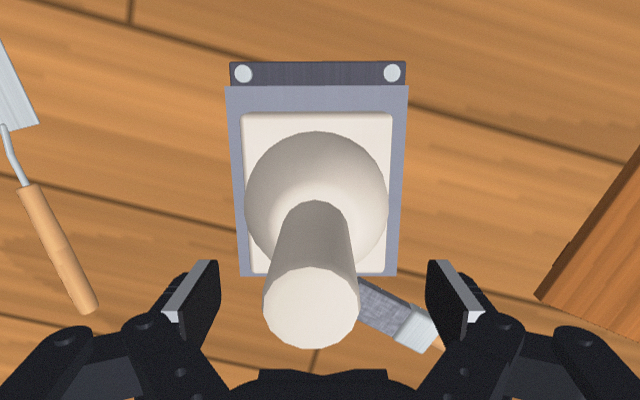

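View pics/s3.png

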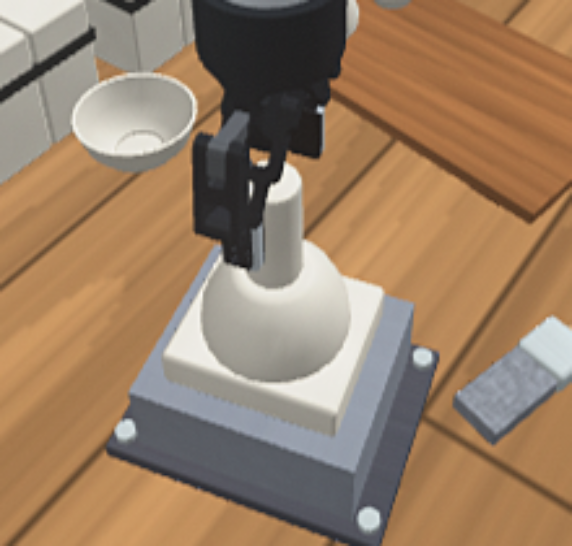

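```bash
python3 - <<'E'
from h import *
t=cam("wrist");p=bot.state()["ee_pos"]
print(p,plane(t,(311,307),.222),proj(t,(p[0],p[1],.222)),bot.state()["ft_force"])
E
```

```text
[0.50410376 0.17528338 0.18762438] [0.50312047 0.1790376  0.222     ] [321.84748574 307.02977678] [-0.46954621 -0.11999622  0.11023015]
```

```bash
python3 -m handwheel '[{"jaw":0,"dx":1.5,"dy":-6,"dz":0,"ax":0,"ay":0,"az":0},{"jaw":0,"dx":3,"dy":-12,"dz":0,"ax":0,"ay":0,"az":0},{"jaw":0,"dx":4,"dy":-16,"dz":0,"ax":0,"ay":0,"az":0},{"jaw":0,"dx":5,"dy":-19,"dz":0,"ax":0,"ay":0,"az":0},{"jaw":0,"dx":5.5,"dy":-21,"dz":0,"ax":0,"ay":0,"az":0},{"jaw":0,"dx":6,"dy":-23,"dz":0,"ax":0,"ay":0,"az":0}]'
```

```text
time: 4.05
ee_pos: [0.5091, 0.1541, 0.1867]
tcp_rot: [-3.111, -0.407, -0.0]
ft_force: [-2.8, 11.9, 4.5]
grip_width: 0.0853
```

```bash
python3 -m handwheel '[{"jaw":0,"dx":0.4,"dy":-1.5,"dz":0,"ax":0,"ay":0,"az":0},{"jaw":0,"dx":0.8,"dy":-3,"dz":0,"ax":0,"ay":0,"az":0}]'
```

```text
time: 4.22
ee_pos: [0.5096, 0.1526, 0.1872]
tcp_rot: [-3.108, -0.408, -0.001]
ft_force: [-4.4, 13.9, 9.1]
grip_width: 0.0853
```

```bash
python3 -m handwheel '[{"jaw":0,"dx":0.4,"dy":-1.5,"dz":0,"ax":0,"ay":0,"az":0},{"jaw":0,"dx":0.8,"dy":-3,"dz":0,"ax":0,"ay":0,"az":0},{"jaw":0,"dx":1.2,"dy":-4.5,"dz":0,"ax":0,"ay":0,"az":0}]'
python3 - <<'E'
from h import *
t=cam("side");cv2.imwrite("pics/s4.png",cv2.resize(t["pixels"][180:390,200:420,::-1],None,fx=2.6,fy=2.6))
E
```

```text
time: 4.47
ee_pos: [0.5108, 0.1492, 0.1883]
tcp_rot: [-3.106, -0.409, -0.002]
ft_force: [-7.2, 18.5, 15.4]
grip_width: 0.0856
```

View pics/s4.png

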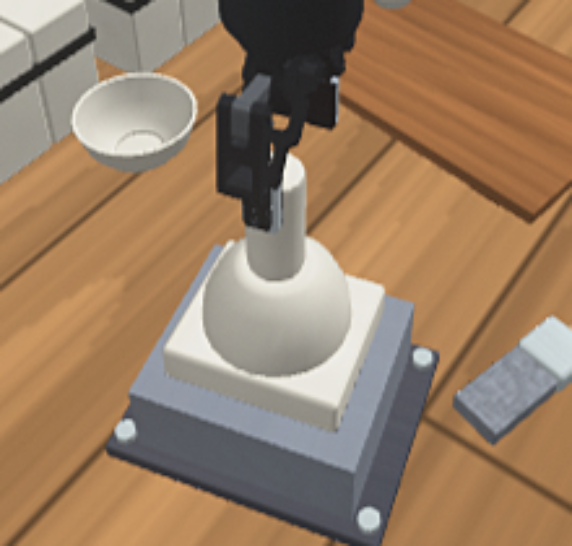

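```bash
python3 -m handwheel '[{"jaw":0,"dx":0.2,"dy":-1,"dz":1.5,"ax":0,"ay":0,"az":0},{"jaw":0,"dx":0.5,"dy":-2,"dz":3,"ax":0,"ay":0,"az":0}]'
```

```text
time: 4.68
ee_pos: [0.5113, 0.1461, 0.1899]
tcp_rot: [-3.109, -0.409, -0.001]
ft_force: [-0.9, 11.3, -2.0]
grip_width: 0.0857
```

```bash
python3 -m handwheel '[{"jaw":0,"dx":0.4,"dy":-1.5,"dz":0.5,"ax":0,"ay":0,"az":0},{"jaw":0,"dx":0.8,"dy":-3,"dz":1,"ax":0,"ay":0,"az":0}]'
```

```text
time: 4.85
ee_pos: [0.5121, 0.1432, 0.1908]
tcp_rot: [-3.109, -0.409, -0.001]
ft_force: [-2.4, 13.8, 2.3]
grip_width: 0.0852
```

```bash
python3 -m handwheel '[{"jaw":0,"dx":0.4,"dy":-1.5,"dz":0.5,"ax":0,"ay":0,"az":0},{"jaw":0,"dx":0.8,"dy":-3,"dz":1,"ax":0,"ay":0,"az":0},{"jaw":0,"dx":0.8,"dy":-3,"dz":1,"ax":0,"ay":0,"az":0}]'
python3 - <<'E'
from h import *
t=cam("side");cv2.imwrite("pics/s5.png",cv2.resize(t["pixels"][180:390,200:420,::-1],None,fx=2.6,fy=2.6))
t=cam("wrist");cv2.imwrite("pics/w5.png",t["pixels"][:,:,::-1])
E
```

```text
time: 5.1
ee_pos: [0.5129, 0.14, 0.1919]
tcp_rot: [-3.109, -0.409, -0.001]
ft_force: [-3.4, 12.0, 4.4]
grip_width: 0.0855
```

View pics/s5.png

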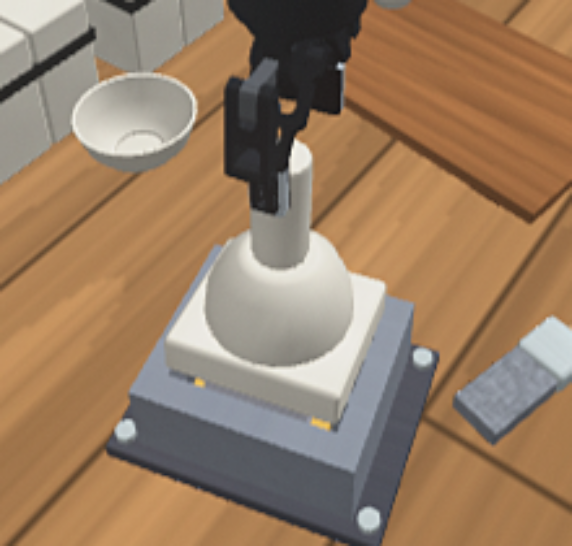

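View pics/w5.png

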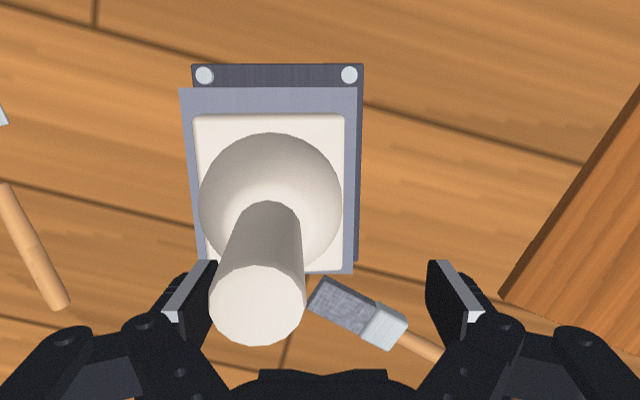

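The block's +y edge is up and brass shows in the slots. The knob is against the left finger at (258,300) in the wrist view. Now the push the other way.

```bash
python3 -m handwheel '[{"jaw":0,"dx":-2,"dy":8,"dz":0,"ax":0,"ay":0,"az":0},{"jaw":0,"dx":-4.5,"dy":18,"dz":0,"ax":0,"ay":0,"az":0},{"jaw":0,"dx":-7,"dy":28,"dz":0,"ax":0,"ay":0,"az":0},{"jaw":0,"dx":-9,"dy":36,"dz":0,"ax":0,"ay":0,"az":0},{"jaw":0,"dx":-10.5,"dy":41,"dz":0,"ax":0,"ay":0,"az":0},{"jaw":0,"dx":-11.5,"dy":44,"dz":0,"ax":0,"ay":0,"az":0},{"jaw":0,"dx":-12,"dy":46,"dz":0,"ax":0,"ay":0,"az":0},{"jaw":0,"dx":-12.5,"dy":48,"dz":0,"ax":0,"ay":0,"az":0}]'
```

```text
time: 5.87
ee_pos: [0.5008, 0.1851, 0.1912]
tcp_rot: [3.115, 0.409, -0.0]
ft_force: [-0.6, -1.5, -1.0]
grip_width: 0.0854
```

```bash
python3 -m handwheel '[{"jaw":0,"dx":-0.4,"dy":1.5,"dz":0.3,"ax":0,"ay":0,"az":0},{"jaw":0,"dx":-0.8,"dy":3,"dz":0.6,"ax":0,"ay":0,"az":0},{"jaw":0,"dx":-1.2,"dy":4.5,"dz":1,"ax":0,"ay":0,"az":0}]'
```

```text
time: 6.12
ee_pos: [0.4999, 0.1885, 0.1922]
tcp_rot: [3.113, 0.408, -0.0]
ft_force: [0.9, -6.2, -2.1]
grip_width: 0.0853
```

```bash
python3 -m handwheel '[{"jaw":0,"dx":-0.5,"dy":2,"dz":0.4,"ax":0,"ay":0,"az":0},{"jaw":0,"dx":-1,"dy":4,"dz":0.8,"ax":0,"ay":0,"az":0},{"jaw":0,"dx":-1.5,"dy":6,"dz":1.2,"ax":0,"ay":0,"az":0}]'
```

```text
time: 6.37
ee_pos: [0.4988, 0.194, 0.1938]
tcp_rot: [3.113, 0.407, 0.001]
ft_force: [-0.5, -7.4, 1.9]
grip_width: 0.0855
```

```bash
python3 -m handwheel '[{"jaw":0,"dx":-0.5,"dy":2,"dz":0.5,"ax":0,"ay":0,"az":0},{"jaw":0,"dx":-1,"dy":4,"dz":1,"ax":0,"ay":0,"az":0},{"jaw":0,"dx":-1.5,"dy":6,"dz":1.5,"ax":0,"ay":0,"az":0}]'
```

```text
time: 6.62
ee_pos: [0.4974, 0.2, 0.1957]
tcp_rot: [3.112, 0.407, 0.002]
ft_force: [0.1, -7.5, 2.8]
grip_width: 0.0855
```

```bash
python3 -m handwheel '[{"jaw":0,"dx":-0.5,"dy":2,"dz":0.5,"ax":0,"ay":0,"az":0},{"jaw":0,"dx":-1,"dy":4,"dz":1,"ax":0,"ay":0,"az":0},{"jaw":0,"dx":-1.5,"dy":6,"dz":1.5,"ax":0,"ay":0,"az":0}]'
```

```text
time: 6.87
ee_pos: [0.496, 0.2055, 0.1971]
tcp_rot: [3.111, 0.407, 0.001]
ft_force: [1.8, -9.9, 2.1]
grip_width: 0.0854
```

```bash
python3 -m handwheel '[{"jaw":0,"dx":-0.5,"dy":2,"dz":0.5,"ax":0,"ay":0,"az":0},{"jaw":0,"dx":-1,"dy":4,"dz":1,"ax":0,"ay":0,"az":0},{"jaw":0,"dx":-1.5,"dy":6,"dz":1.5,"ax":0,"ay":0,"az":0}]'
python3 - <<'E'
from h import *
t=cam("side");cv2.imwrite("pics/s6.png",cv2.resize(t["pixels"][180:390,200:420,::-1],None,fx=2.6,fy=2.6))
t=cam("wrist");cv2.imwrite("pics/w6.png",t["pixels"][:,:,::-1])
E
```

```text
time: 7.12
ee_pos: [0.4945, 0.2113, 0.1985]
tcp_rot: [3.111, 0.406, 0.001]
ft_force: [1.3, -8.7, 2.4]
grip_width: 0.0852
```

View pics/s6.png

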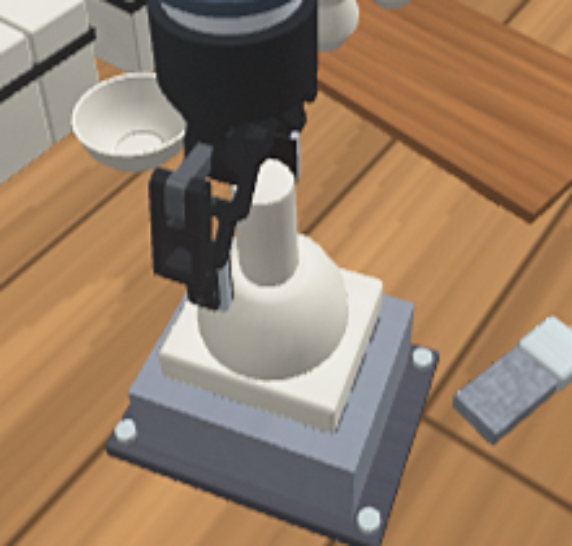

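View pics/w6.png

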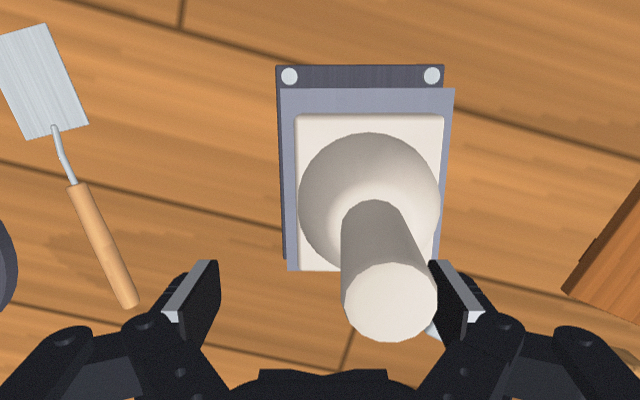

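```bash
python3 -m handwheel '[{"jaw":0,"dx":-0.5,"dy":2,"dz":0.5,"ax":0,"ay":0,"az":0},{"jaw":0,"dx":-1,"dy":4,"dz":1,"ax":0,"ay":0,"az":0},{"jaw":0,"dx":-1.5,"dy":6,"dz":1.5,"ax":0,"ay":0,"az":0},{"jaw":0,"dx":-1.5,"dy":6,"dz":1.5,"ax":0,"ay":0,"az":0}]'
python3 - <<'E'
from h import *
t=cam("side");cv2.imwrite("pics/s7.png",cv2.resize(t["pixels"][250:390,230:400,::-1],None,fx=4,fy=4))
E
```

```text
time: 7.55
ee_pos: [0.4928, 0.2178, 0.2]
tcp_rot: [3.112, 0.407, 0.001]
ft_force: [1.1, -7.5, 1.0]
grip_width: 0.0851
```

View pics/s7.png

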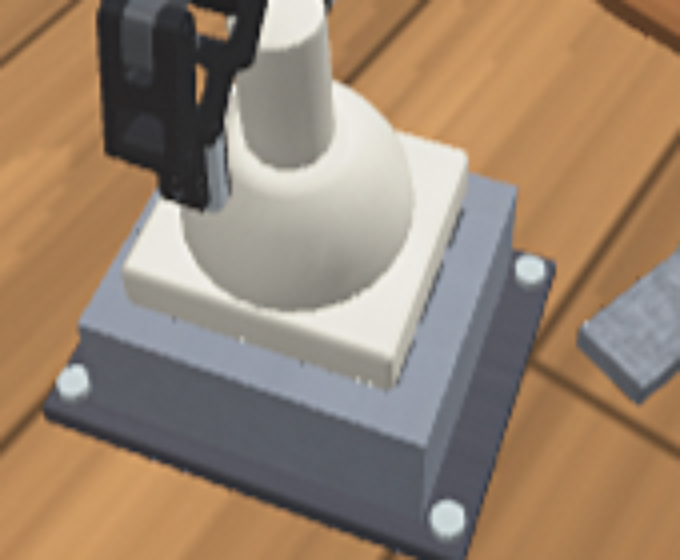

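```bash
cat >> h.py <<'E'
C=np.array([.503,.178]);YAW=np.radians(14.8);U=np.array([-np.sin(YAW),np.cos(YAW)])
def zat(d,uv,y):   # height where ray meets stand plane y
    o,v=ray(d,uv); s=(y-(o[:2]-C)@U)/(v[:2]@U); return (o+s*v)[2]
E
python3 - <<'E'
from h import *
t=cam("side")
S=lambda p:np.array(p)/3.6+230-.36
Q=lambda p:np.array(p)/4+[230,250]-.37
print("start +y top",zat(t,S((118,318)),.05),zat(t,S((358,392)),.05),"bot",zat(t,S((120,345)),.05),zat(t,S((352,418)),.05))
print("start -y top",zat(t,S((207,157)),-.05),zat(t,S((425,222)),-.05))
print("now +y top",zat(t,Q((128,265)),.05),zat(t,Q((392,350)),.05),"bot",zat(t,Q((128,298)),.05),zat(t,Q((388,388)),.05))
print("now -y top",zat(t,Q((466,155)),-.05))
Q=lambda p:np.array(p)/2.6+[200,180]-.3
print("s5 +y top",zat(t,Q((168,340)),.05),zat(t,Q((338,395)),.05),"-y",zat(t,Q((384,287)),-.05))
print("s3 +y top",zat(t,Q((166,350)),.05),zat(t,Q((335,404)),.05),"-y",zat(t,Q((382,289)),-.05))
E
```

```text
start +y top 0.09185093465246197 0.09849874043054418 bot 0.07038839028712884 0.07711452039063904
start -y top 0.09108573088251382 0.09146553906954413
now +y top 0.09705602895726761 0.1009042771362808 bot 0.07300127038008786 0.07386110993590334
now -y top 0.09793202202559526
s5 +y top 0.11467320080976512 0.11716363389660561 -y 0.09444957985054436
s3 +y top 0.10332132150068052 0.10714939818563107 -y 0.09181126485278501
```

```bash
python3 - <<'E'
from h import *
t=cam("side");cv2.imwrite("pics/raw7.png",t["pixels"][:,:,::-1])
def sub(im,u,lo,hi):
    c=im[:,int(u)].astype(float); r=c[:,2]-c[:,0]  # BGR: red-blue
    for v in range(hi,lo,-1):
        if r[v-1]>4>=r[v]: return v-1+ (r[v-1]-4)/(r[v-1]-r[v]) if r[v-1]!=r[v] else v
def row(im,name):
    for u in(275,285,295,305,315,322): 
        v=sub(im,u,290,370); 
        if v: print(name,u,round(v,2),"z at y=.05:",round(zat(t,(u,v),.05),4))
row(cv2.imread("pics/side0.png"),"start");row(cv2.imread("pics/raw7.png"),"now")
a=cv2.imread("pics/side0.png");print(a[318:350:2,290]); 
E
```

```text
start 275 329.26 z at y=.05: 0.0717
start 285 332.6 z at y=.05: 0.0722
start 295 336.2 z at y=.05: 0.0719
start 305 339.71 z at y=.05: 0.0719
start 315 343.16 z at y=.05: 0.0721
start 322 345.43 z at y=.05: 0.0727
now 275 329.3 z at y=.05: 0.0716
now 285 332.56 z at y=.05: 0.0723
now 295 336.27 z at y=.05: 0.0717
now 305 339.62 z at y=.05: 0.0722
now 315 343.2 z at y=.05: 0.072
now 322 345.6 z at y=.05: 0.0722
[[128 137 140]
 [126 134 139]
 [117 124 128]
 [181 190 194]
 [155 163 167]
 [125 133 136]
 [123 131 134]
 [122 129 133]
 [120 131 136]
 [156 139 134]
 [151 140 133]
 [153 142 135]
 [153 141 134]
 [157 146 140]
 [ 87  82  78]
 [ 86  80  77]]
```

```bash
cat >> h.py <<'E'
X=np.array([np.cos(YAW),np.sin(YAW)])
def edge(im,u,lo=262,hi=372):   # im RGB; last white row above deck in column u
    c=im[:,int(u)].astype(float); r=c[:,0]-c[:,2]
    for v in range(hi,lo,-1):
        if r[v-1]>4>=r[v] and (r[v:v+3]<0).all(): return v-1+(r[v-1]-4)/(r[v-1]-r[v])
def feet(im,d,verbose=False):
    P=[]
    for u in range(331,346):
        v=edge(im,u)
        if v is None: continue
        o,w=ray(d,(u,v)); s=(-.058-(o[:2]-C)@X)/(w[:2]@X); p=o+s*w; P.append(((p[:2]-C)@U,p[2]))
    P=np.array(P)
    F=[zat(d,(u,edge(im,u)),.05) for u in range(275,322,5) if edge(im,u)]
    k=np.polyfit(P[:,0],P[:,1],1) if len(P)>3 else (0,0)
    if verbose: print(P)
    return dict(tilt=round(np.degrees(np.arctan(k[0])),2),mid=round(k[1],4),front=round(float(np.median(F)),4) if F else None,n=len(P))
def look():
    d=cam("side"); im=d["pixels"]; print("raw",feet(im,d)); return d
E
python3 - <<'E'
from h import *
d=cam("side")
for n in("side0","raw7"): print(n,feet(cv2.imread(f"pics/{n}.png")[:,:,::-1],d,True))
E
```

```text
[[ 0.03867892  0.07521072]
 [ 0.03384329  0.07355555]
 [ 0.02912831  0.07514027]
 [ 0.01442184  0.07579866]
 [ 0.0092423   0.0740496 ]
 [ 0.00427364  0.07563531]
 [-0.00076249  0.0769833 ]
 [-0.00615138  0.07527119]
 [-0.01127479  0.07689743]
 [-0.02209518  0.07648122]
 [-0.02742146  0.07782441]
 [-0.0332034   0.07606577]]
side0 {'tilt': np.float64(-2.04), 'mid': np.float64(0.0758), 'front': 0.0722, 'n': 12}
[[ 0.02965345  0.083864  ]
 [ 0.01987021  0.0824639 ]
 [ 0.01016209  0.08524724]
 [-0.00489196  0.08795162]
 [-0.02600165  0.08934419]
 [-0.03107846  0.092484  ]]
raw7 {'tilt': np.float64(-8.18), 'mid': np.float64(0.0868), 'front': 0.0723, 'n': 6}
```

```bash
python3 -m handwheel '[{"jaw":0,"dx":2,"dy":-8,"dz":2,"ax":0,"ay":0,"az":0},{"jaw":0,"dx":4.5,"dy":-18,"dz":4,"ax":0,"ay":0,"az":0},{"jaw":0,"dx":7,"dy":-28,"dz":6,"ax":0,"ay":0,"az":0},{"jaw":0,"dx":9,"dy":-36,"dz":6,"ax":0,"ay":0,"az":0},{"jaw":0,"dx":10,"dy":-40,"dz":6,"ax":0,"ay":0,"az":0},{"jaw":0,"dx":11,"dy":-43,"dz":6,"ax":0,"ay":0,"az":0}]'
python3 - <<'E'
from h import *
look()
E
```

```text
time: 8.25
ee_pos: [0.5034, 0.1755, 0.2055]
tcp_rot: [-3.115, -0.407, 0.0]
ft_force: [0.5, 0.3, 0.5]
grip_width: 0.0854
raw {'tilt': np.float64(-9.91), 'mid': np.float64(0.0859), 'front': 0.0727, 'n': 6}
```

```bash
python3 -m handwheel '[{"jaw":0,"dx":0.5,"dy":-2,"dz":0.2,"ax":0,"ay":0,"az":0},{"jaw":0,"dx":1,"dy":-4,"dz":0.4,"ax":0,"ay":0,"az":0},{"jaw":0,"dx":1.5,"dy":-6,"dz":0.8,"ax":0,"ay":0,"az":0}]'
python3 - <<'E'
from h import *
look()
E
```

```text
time: 8.55
ee_pos: [0.5046, 0.1705, 0.2062]
tcp_rot: [-3.115, -0.409, 0.0]
ft_force: [0.7, -0.3, 0.5]
grip_width: 0.0853
raw {'tilt': np.float64(-10.98), 'mid': np.float64(0.0865), 'front': 0.0727, 'n': 4}
```

```bash
python3 -m handwheel '[{"jaw":0,"dx":0.5,"dy":-2,"dz":0.2,"ax":0,"ay":0,"az":0},{"jaw":0,"dx":1,"dy":-4,"dz":0.4,"ax":0,"ay":0,"az":0},{"jaw":0,"dx":1.5,"dy":-6,"dz":0.8,"ax":0,"ay":0,"az":0}]'
```

```text
time: 8.85
ee_pos: [0.5058, 0.1661, 0.2074]
tcp_rot: [-3.112, -0.409, 0.0]
ft_force: [-2.3, 7.2, 2.8]
grip_width: 0.0854
```

```bash
python3 -m handwheel '[{"jaw":0,"dx":0.5,"dy":-2,"dz":0.5,"ax":0,"ay":0,"az":0},{"jaw":0,"dx":1,"dy":-4,"dz":1,"ax":0,"ay":0,"az":0},{"jaw":0,"dx":1.5,"dy":-6,"dz":1.5,"ax":0,"ay":0,"az":0}]'
python3 - <<'E'
from h import *
d=look();cv2.imwrite("pics/s8.png",cv2.resize(d["pixels"][200:390,230:400,::-1],None,fx=3.1,fy=3.1))
E
```

```text
time: 9.1
ee_pos: [0.5074, 0.1602, 0.2092]
tcp_rot: [-3.112, -0.41, -0.001]
ft_force: [-3.1, 6.5, 3.6]
grip_width: 0.0851
raw {'tilt': np.float64(-1.26), 'mid': np.float64(0.0876), 'front': 0.0792, 'n': 4}
```

View pics/s8.png

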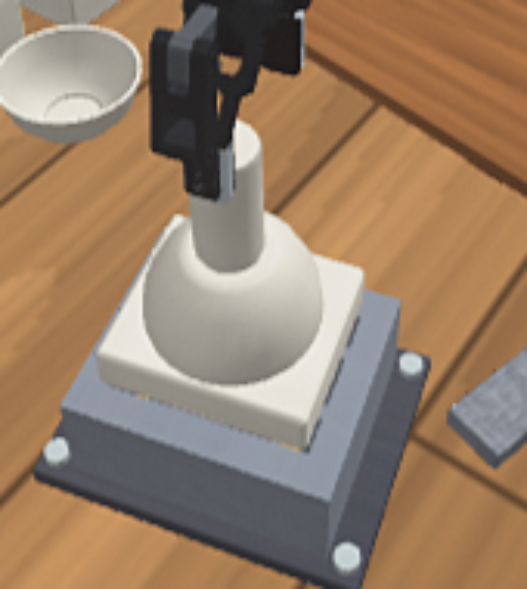

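The core is now near upright and raised about 8 mm all round, with brass showing at (145,400) and (290,440). I'll finish this push.

```bash
python3 -m handwheel '[{"jaw":0,"dx":0.5,"dy":-2,"dz":0.6,"ax":0,"ay":0,"az":0},{"jaw":0,"dx":1,"dy":-4,"dz":1.2,"ax":0,"ay":0,"az":0},{"jaw":0,"dx":1.5,"dy":-6,"dz":1.8,"ax":0,"ay":0,"az":0},{"jaw":0,"dx":2,"dy":-8,"dz":2.4,"ax":0,"ay":0,"az":0}]'
```

```text
time: 9.48
ee_pos: [0.5091, 0.1525, 0.2112]
tcp_rot: [-3.111, -0.41, 0.0]
ft_force: [-2.5, 9.3, 0.5]
grip_width: 0.0855
```

```bash
python3 -m handwheel '[{"jaw":0,"dx":0.5,"dy":-2,"dz":0.6,"ax":0,"ay":0,"az":0},{"jaw":0,"dx":1,"dy":-4,"dz":1.2,"ax":0,"ay":0,"az":0},{"jaw":0,"dx":1.5,"dy":-6,"dz":1.8,"ax":0,"ay":0,"az":0},{"jaw":0,"dx":2,"dy":-8,"dz":2.4,"ax":0,"ay":0,"az":0}]'
python3 - <<'E'
from h import *
d=look();cv2.imwrite("pics/s9.png",cv2.resize(d["pixels"][200:390,230:400,::-1],None,fx=3.1,fy=3.1))
E
```

```text
time: 9.82
ee_pos: [0.511, 0.1444, 0.2131]
tcp_rot: [-3.111, -0.41, 0.001]
ft_force: [-1.1, 8.4, -1.6]
grip_width: 0.0855
raw {'tilt': np.float64(0.0), 'mid': 0, 'front': 0.091, 'n': 3}
```

View pics/s9.png

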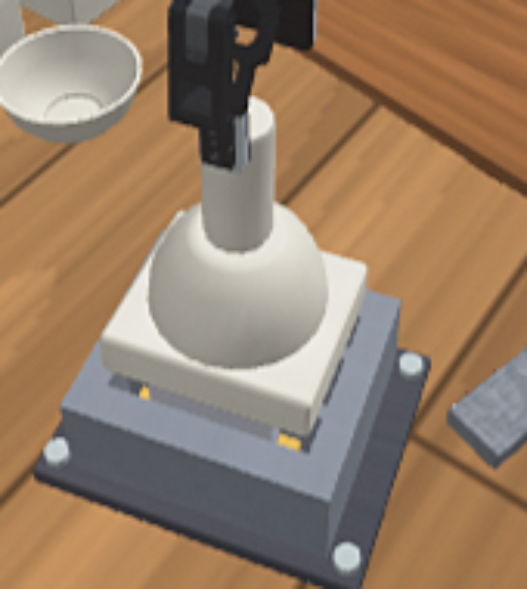

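Lean is about 4° towards -y, with the +y side well up and brass at (145,393) and (290,440). Next push: +y.

```bash
python3 -m handwheel '[{"jaw":0,"dx":-2,"dy":8,"dz":0,"ax":0,"ay":0,"az":0},{"jaw":0,"dx":-4.5,"dy":18,"dz":0,"ax":0,"ay":0,"az":0},{"jaw":0,"dx":-7,"dy":28,"dz":0,"ax":0,"ay":0,"az":0},{"jaw":0,"dx":-9,"dy":34,"dz":0,"ax":0,"ay":0,"az":0},{"jaw":0,"dx":-10,"dy":38,"dz":0,"ax":0,"ay":0,"az":0},{"jaw":0,"dx":-11,"dy":41,"dz":0,"ax":0,"ay":0,"az":0},{"jaw":0,"dx":-11.5,"dy":43,"dz":0,"ax":0,"ay":0,"az":0},{"jaw":0,"dx":-12,"dy":45,"dz":0.3,"ax":0,"ay":0,"az":0},{"jaw":0,"dx":-12.5,"dy":47,"dz":0.6,"ax":0,"ay":0,"az":0}]'
```

```text
time: 10.62
ee_pos: [0.4992, 0.1894, 0.214]
tcp_rot: [3.115, 0.408, 0.0]
ft_force: [0.3, -0.2, 0.1]
grip_width: 0.0853
```

```bash
python3 -m handwheel '[{"jaw":0,"dx":-0.5,"dy":2,"dz":0.4,"ax":0,"ay":0,"az":0},{"jaw":0,"dx":-1,"dy":4,"dz":0.8,"ax":0,"ay":0,"az":0},{"jaw":0,"dx":-1.5,"dy":6,"dz":1.2,"ax":0,"ay":0,"az":0},{"jaw":0,"dx":-2,"dy":8,"dz":1.8,"ax":0,"ay":0,"az":0}]'
python3 - <<'E'
from h import *
d=look()
E
```

```text
time: 10.95
ee_pos: [0.4975, 0.1963, 0.2157]
tcp_rot: [3.113, 0.407, 0.0]
ft_force: [2.8, -4.9, -1.0]
grip_width: 0.0857
raw {'tilt': np.float64(2.64), 'mid': np.float64(0.0896), 'front': 0.0897, 'n': 5}
```

```bash
python3 -m handwheel '[{"jaw":0,"dx":-0.5,"dy":2,"dz":0.5,"ax":0,"ay":0,"az":0},{"jaw":0,"dx":-1,"dy":4,"dz":1,"ax":0,"ay":0,"az":0},{"jaw":0,"dx":-1.5,"dy":6,"dz":1.5,"ax":0,"ay":0,"az":0},{"jaw":0,"dx":-2,"dy":8,"dz":2,"ax":0,"ay":0,"az":0}]'
python3 - <<'E'
from h import *
d=look()
E
```

```text
time: 11.33
ee_pos: [0.4956, 0.2041, 0.2179]
tcp_rot: [3.112, 0.407, 0.0]
ft_force: [1.2, -8.3, 0.4]
grip_width: 0.0854
raw {'tilt': np.float64(-0.26), 'mid': np.float64(0.0911), 'front': 0.0861, 'n': 8}
```

```bash
python3 -m handwheel '[{"jaw":0,"dx":-0.5,"dy":2,"dz":0.5,"ax":0,"ay":0,"az":0},{"jaw":0,"dx":-1,"dy":4,"dz":1,"ax":0,"ay":0,"az":0},{"jaw":0,"dx":-1.5,"dy":6,"dz":1.5,"ax":0,"ay":0,"az":0},{"jaw":0,"dx":-2,"dy":8,"dz":2,"ax":0,"ay":0,"az":0}]'
python3 - <<'E'
from h import *
d=look();cv2.imwrite("pics/s10.png",cv2.resize(d["pixels"][200:390,230:400,::-1],None,fx=3.1,fy=3.1))
E
```

```text
time: 11.72
ee_pos: [0.4933, 0.2135, 0.22]
tcp_rot: [-3.115, -0.408, -0.0]
ft_force: [0.6, -0.9, 1.2]
grip_width: 0.0855
raw {'tilt': np.float64(0.0), 'mid': 0, 'front': 0.0823, 'n': 3}
```

View pics/s10.png

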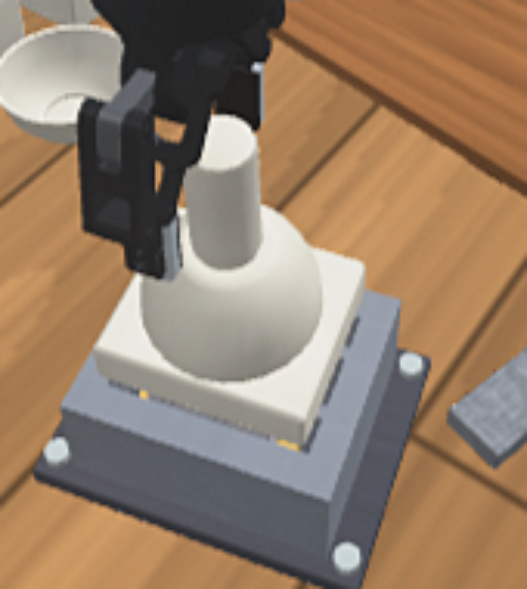

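```bash
python3 -m handwheel '[{"jaw":0,"dx":2,"dy":-8,"dz":0,"ax":0,"ay":0,"az":0},{"jaw":0,"dx":4.5,"dy":-18,"dz":0,"ax":0,"ay":0,"az":0},{"jaw":0,"dx":7,"dy":-28,"dz":0,"ax":0,"ay":0,"az":0},{"jaw":0,"dx":9,"dy":-36,"dz":0,"ax":0,"ay":0,"az":0},{"jaw":0,"dx":10,"dy":-40,"dz":0,"ax":0,"ay":0,"az":0},{"jaw":0,"dx":11,"dy":-43,"dz":0,"ax":0,"ay":0,"az":0},{"jaw":0,"dx":11.5,"dy":-45,"dz":0,"ax":0,"ay":0,"az":0}]'
```

```text
time: 12.35
ee_pos: [0.5049, 0.1678, 0.2198]
tcp_rot: [-3.115, -0.407, 0.0]
ft_force: [-0.4, -0.5, -0.3]
grip_width: 0.0856
```

```bash
python3 -m handwheel '[{"jaw":0,"dx":0.5,"dy":-2,"dz":0.2,"ax":0,"ay":0,"az":0},{"jaw":0,"dx":1,"dy":-4,"dz":0.4,"ax":0,"ay":0,"az":0},{"jaw":0,"dx":1.5,"dy":-6,"dz":0.8,"ax":0,"ay":0,"az":0},{"jaw":0,"dx":2,"dy":-8,"dz":1,"ax":0,"ay":0,"az":0}]'
python3 - <<'E'
from h import *
d=look();cv2.imwrite("pics/s11.png",cv2.resize(d["pixels"][200:390,230:400,::-1],None,fx=3.1,fy=3.1))
d=cam("wrist");cv2.imwrite("pics/w11.png",d["pixels"][:,:,::-1])
E
```

```text
time: 12.68
ee_pos: [0.5063, 0.1609, 0.2205]
tcp_rot: [-3.114, -0.409, 0.001]
ft_force: [0.5, -0.3, -0.5]
grip_width: 0.0854
raw {'tilt': np.float64(0.0), 'mid': 0, 'front': 0.0867, 'n': 3}
```

View pics/s11.png

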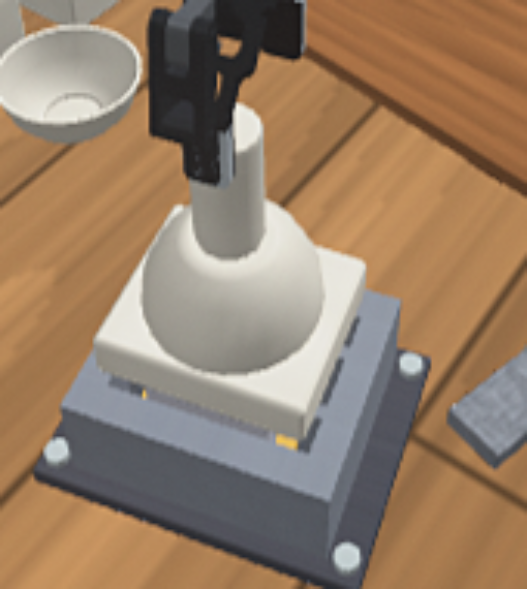

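View pics/w11.png

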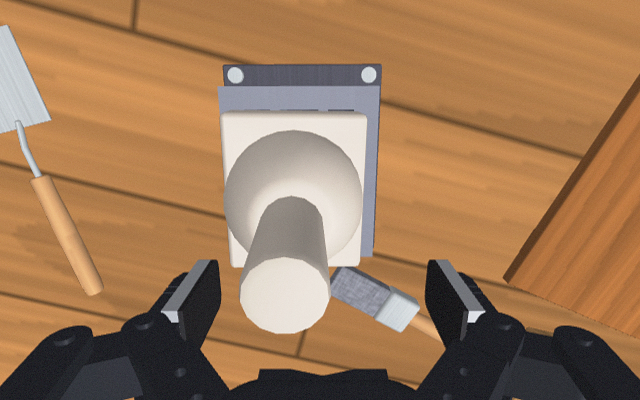

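```bash
python3 - <<'E'
from h import *
d=cam("wrist")
f=lambda p:((p[:2]-C)@U*1000).round(1)
print(d["origin"])
for z in(.24,.248):
  print("knob",z,f(plane(d,(285,296),z)))
for z in(.115,.122):
  print("block top corners L/R",z,f(plane(d,(222,113),z)),f(plane(d,(367,113),z)))
print("deck",f(plane(d,(218,87),.07)),f(plane(d,(379,87),.07)))
# reference from w5? upright w3 used knob at 311,307
look()
E
```

```text
[0.57963479 0.17944043 0.36428043]
knob 0.24 -3.2
knob 0.248 -4.2
block top corners L/R 0.115 51.0 -49.0
block top corners L/R 0.122 49.0 -48.2
deck 65.0 -63.4
raw {'tilt': np.float64(2.04), 'mid': np.float64(0.0994), 'front': 0.091, 'n': 6}
```

```bash
python3 -m handwheel '[{"jaw":0,"dx":0,"dy":0,"dz":0,"ax":0,"ay":0,"az":0},{"jaw":0,"dx":0,"dy":0,"dz":0,"ax":0,"ay":0,"az":0},{"jaw":0,"dx":0,"dy":0,"dz":0,"ax":0,"ay":0,"az":0}]'
python3 - <<'E'
from h import *
d=look();cv2.imwrite("pics/s12.png",cv2.resize(d["pixels"][200:390,230:400,::-1],None,fx=3.1,fy=3.1))
d=cam("wrist");cv2.imwrite("pics/w12.png",d["pixels"][:,:,::-1])
look()
E
```

```text
time: 13.13
ee_pos: [0.5067, 0.1604, 0.2209]
tcp_rot: [3.115, 0.409, 0.0]
ft_force: [0.2, 0.2, 0.2]
grip_width: 0.0852
raw {'tilt': np.float64(2.21), 'mid': np.float64(0.0997), 'front': 0.0908, 'n': 4}
raw {'tilt': np.float64(3.04), 'mid': np.float64(0.0991), 'front': 0.0907, 'n': 6}
```

View pics/s12.png

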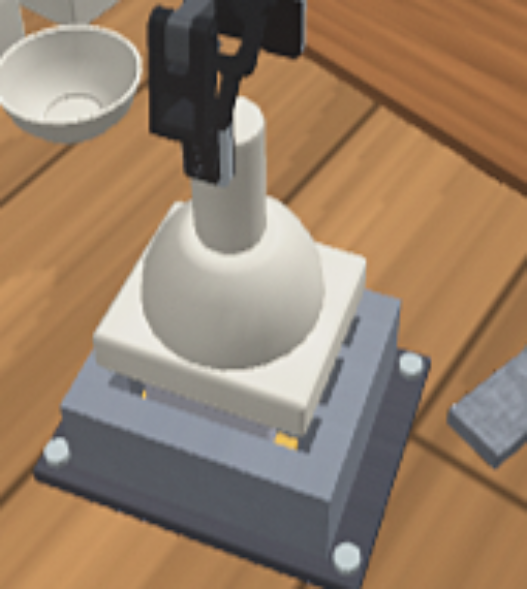

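View pics/w12.png

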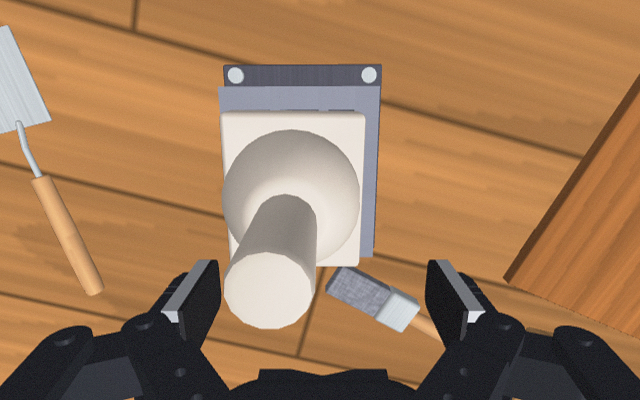

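```bash
python3 - <<'E'
from h import *
d=cam("wrist");im=d["pixels"]
f=lambda p:((p[:2]-C)@U*1000).round(1)
for z in(.244,.248): print("knob",z,f(plane(d,(270,290),z)),((plane(d,(270,290),z)[:2]-C)@X*1000).round(1))
for z in(.118,.122): print("block top L/R",z,f(plane(d,(222,113),z)),f(plane(d,(364,113),z)))
d3=cam("side");im=d3["pixels"]
print([ (u,round(edge(im,u),1) if edge(im,u) else None) for u in range(326,350)])
cv2.imwrite("pics/s13.png",cv2.resize(im[290:360,250:360,::-1],None,fx=7,fy=7,interpolation=2))
E
```

```text
knob 0.244 2.4 -0.9
knob 0.248 1.7 1.6
block top L/R 0.118 50.5 -46.2
block top L/R 0.122 49.4 -45.7
[(326, None), (327, np.float64(340.1)), (328, np.float64(339.2)), (329, None), (330, None), (331, np.float64(331.6)), (332, np.float64(329.6)), (333, None), (334, None), (335, None), (336, None), (337, None), (338, None), (339, np.float64(312.6)), (340, None), (341, None), (342, None), (343, None), (344, np.float64(300.7)), (345, np.float64(297.7)), (346, None), (347, np.float64(293.1)), (348, np.float64(293.4)), (349, np.float64(293.6))]
```

View pics/s13.png

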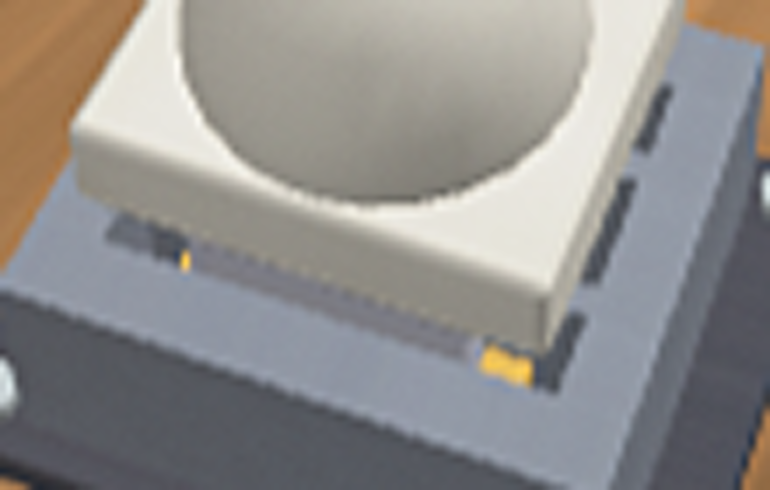

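```bash
python3 - <<'E'
from h import *
d=cam("side");im=d["pixels"]
w=cam("wrist");wi=w["pixels"]
# knob top ellipse in wrist by mask
for n,z in(("start",.224),("+22",.246),("+24",.248)):
    print(n,proj(d,(*(C+.000*U),z)),proj(d,(*(C+.002*U),z)))
cv2.imwrite("pics/s14.png",cv2.resize(im[215:300,270:340,::-1],None,fx=7,fy=7,interpolation=2))
a=cv2.imread("pics/side0.png")
cv2.imwrite("pics/s14b.png",cv2.resize(a[215:300,270:340],None,fx=7,fy=7,interpolation=2))
cv2.imwrite("pics/s14c.png",np.hstack([cv2.imread("pics/s14.png")[:, :400],cv2.imread("pics/s14b.png")[:, :400]]))
E
```

```text
start [303.89248794 247.73259167] [303.35682282 248.65747404]
+22 [303.45521791 236.68206406] [302.90455664 237.59978896]
+24 [303.41435167 235.64930745] [302.86228565 236.56628435]
```

View pics/s14c.png

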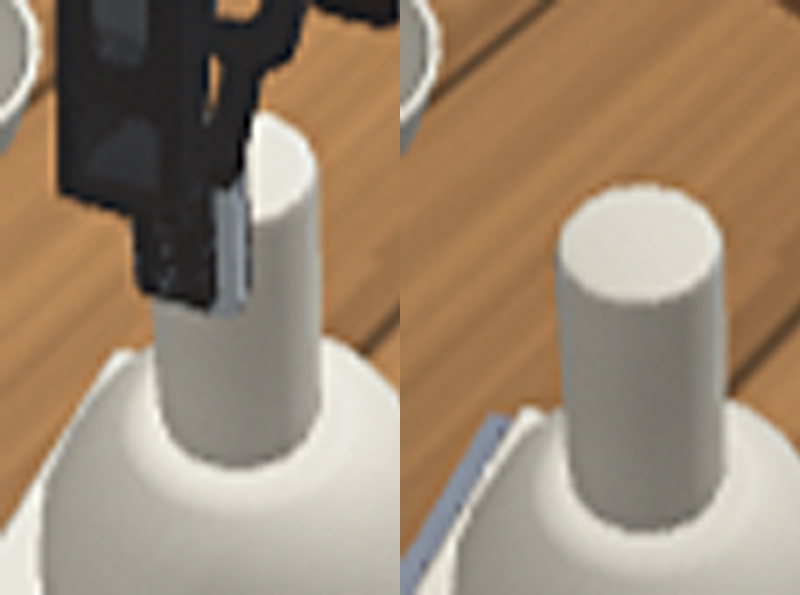

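The core stands upright, with the knob at +2 mm. It is up 22 to 24 mm (knob top 10.4 px higher in the side view) and no longer moving. I'll centre on the knob, lower and close gently.

```bash
python3 -m handwheel '[{"jaw":0,"dx":-2.5,"dy":10,"dz":0,"ax":0,"ay":0,"az":0},{"jaw":0,"dx":-4.5,"dy":19.5,"dz":-4,"ax":0,"ay":0,"az":0},{"jaw":0,"dx":-4.5,"dy":19.5,"dz":-12,"ax":0,"ay":0,"az":0},{"jaw":0,"dx":-4.5,"dy":19.5,"dz":-20,"ax":0,"ay":0,"az":0},{"jaw":0,"dx":-4.5,"dy":19.5,"dz":-26,"ax":0,"ay":0,"az":0},{"jaw":0,"dx":-4.5,"dy":19.5,"dz":-26,"ax":0,"ay":0,"az":0}]'
python3 - <<'E'
from h import *
look()
d=cam("wrist");cv2.imwrite("pics/w15.png",d["pixels"][:,:,::-1])
E
```

```text
time: 13.98
ee_pos: [0.5008, 0.1798, 0.1924]
tcp_rot: [3.115, 0.409, -0.006]
ft_force: [-0.3, -0.5, 0.4]
grip_width: 0.0854
raw {'tilt': np.float64(2.58), 'mid': np.float64(0.0987), 'front': 0.0904, 'n': 7}
```

View pics/w15.png

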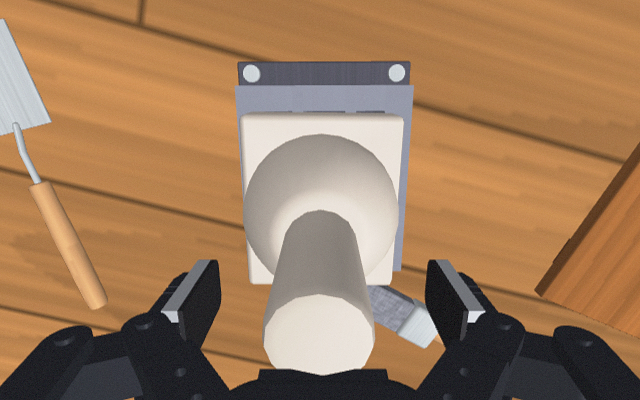

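The knob is centred at (319,333) between the fingers. Closing gently.

```bash
python3 -m handwheel '[{"jaw":0.3,"dx":0,"dy":0,"dz":0,"ax":0,"ay":0,"az":0},{"jaw":0.45,"dx":0,"dy":0,"dz":0,"ax":0,"ay":0,"az":0},{"jaw":0.55,"dx":0,"dy":0,"dz":0,"ax":0,"ay":0,"az":0},{"jaw":0.62,"dx":0,"dy":0,"dz":0,"ax":0,"ay":0,"az":0},{"jaw":0.7,"dx":0,"dy":0,"dz":0,"ax":0,"ay":0,"az":0},{"jaw":1,"dx":0,"dy":0,"dz":0,"ax":0,"ay":0,"az":0},{"jaw":1,"dx":0,"dy":0,"dz":0,"ax":0,"ay":0,"az":0},{"jaw":1,"dx":0,"dy":0,"dz":0,"ax":0,"ay":0,"az":0},{"jaw":1,"dx":0,"dy":0,"dz":0,"ax":0,"ay":0,"az":0}]' 22
python3 - <<'E'
from h import *
look()
d=cam("wrist");cv2.imwrite("pics/w16.png",d["pixels"][:,:,::-1])
E
```

```text
time: 14.83
ee_pos: [0.5024, 0.1802, 0.1952]
tcp_rot: [-3.114, -0.409, -0.001]
ft_force: [-1.1, 1.8, 2.8]
grip_width: 0.0354
raw {'tilt': np.float64(2.23), 'mid': np.float64(0.0996), 'front': 0.0911, 'n': 4}
```

View pics/w16.png

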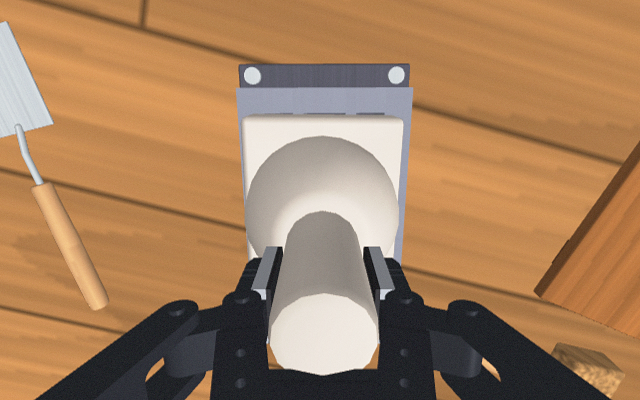

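Gripped at 35.4 mm with the pads either side of the knob. Lifting slowly first.

```bash
python3 -m handwheel '[{"jaw":1,"dx":0,"dy":0,"dz":2,"ax":0,"ay":0,"az":0},{"jaw":1,"dx":0,"dy":0,"dz":5,"ax":0,"ay":0,"az":0},{"jaw":1,"dx":0,"dy":0,"dz":9,"ax":0,"ay":0,"az":0},{"jaw":1,"dx":0,"dy":0,"dz":13,"ax":0,"ay":0,"az":0}]'
```

```text
time: 15.27
ee_pos: [0.5014, 0.1795, 0.207]
tcp_rot: [3.115, 0.408, -0.004]
ft_force: [-0.7, -0.9, -4.8]
grip_width: 0.0356
```

```bash
python3 -m handwheel '[{"jaw":1,"dx":0,"dy":0,"dz":5,"ax":0,"ay":0,"az":0},{"jaw":1,"dx":0,"dy":0,"dz":12,"ax":0,"ay":0,"az":0},{"jaw":1,"dx":0,"dy":0,"dz":20,"ax":0,"ay":0,"az":0},{"jaw":1,"dx":0,"dy":0,"dz":32,"ax":0,"ay":0,"az":0},{"jaw":1,"dx":0,"dy":0,"dz":46,"ax":0,"ay":0,"az":0},{"jaw":1,"dx":0,"dy":0,"dz":60,"ax":0,"ay":0,"az":0},{"jaw":1,"dx":0,"dy":0,"dz":76,"ax":0,"ay":0,"az":0},{"jaw":1,"dx":0,"dy":0,"dz":90,"ax":0,"ay":0,"az":0},{"jaw":1,"dx":0,"dy":0,"dz":90,"ax":0,"ay":0,"az":0}]' 40
python3 - <<'E'
from h import *
d=cam("side");cv2.imwrite("pics/s17.png",d["pixels"][:,:,::-1])
E
```

```text
time: 16.02
ee_pos: [0.504, 0.1802, 0.3025]
tcp_rot: [3.115, 0.409, 0.011]
ft_force: [0.4, -0.2, -4.8]
grip_width: 0.0354
```

View pics/s17.png

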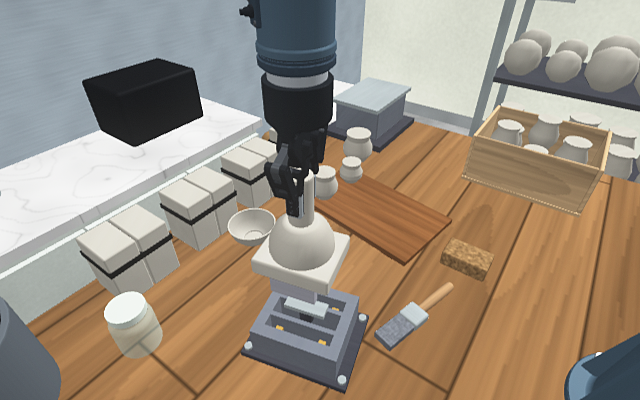

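Held clear, with both tongues hanging and the stand empty at (305,320). Moving over to the board.

```bash
python3 -m handwheel '[{"jaw":1,"dx":0,"dy":-8,"dz":0,"ax":0,"ay":0,"az":0},{"jaw":1,"dx":1,"dy":-22,"dz":0,"ax":0,"ay":0,"az":0},{"jaw":1,"dx":2,"dy":-40,"dz":0,"ax":0,"ay":0,"az":0},{"jaw":1,"dx":3,"dy":-60,"dz":0,"ax":0,"ay":0,"az":0},{"jaw":1,"dx":4,"dy":-80,"dz":0,"ax":0,"ay":0,"az":0},{"jaw":1,"dx":5,"dy":-100,"dz":0,"ax":0,"ay":0,"az":0},{"jaw":1,"dx":6,"dy":-120,"dz":0,"ax":0,"ay":0,"az":0},{"jaw":1,"dx":7,"dy":-140,"dz":0,"ax":0,"ay":0,"az":0},{"jaw":1,"dx":8,"dy":-160,"dz":0,"ax":0,"ay":0,"az":0},{"jaw":1,"dx":9,"dy":-175,"dz":0,"ax":0,"ay":0,"az":0},{"jaw":1,"dx":10,"dy":-185,"dz":0,"ax":0,"ay":0,"az":0},{"jaw":1,"dx":10,"dy":-188,"dz":0,"ax":0,"ay":0,"az":0}]'
python3 -m handwheel '[{"jaw":1,"dx":0,"dy":-8,"dz":0,"ax":0,"ay":0,"az":0},{"jaw":1,"dx":1,"dy":-22,"dz":0,"ax":0,"ay":0,"az":0},{"jaw":1,"dx":2,"dy":-40,"dz":0,"ax":0,"ay":0,"az":0},{"jaw":1,"dx":3,"dy":-60,"dz":0,"ax":0,"ay":0,"az":0},{"jaw":1,"dx":4,"dy":-80,"dz":0,"ax":0,"ay":0,"az":0},{"jaw":1,"dx":5,"dy":-100,"dz":0,"ax":0,"ay":0,"az":0},{"jaw":1,"dx":6,"dy":-120,"dz":0,"ax":0,"ay":0,"az":0},{"jaw":1,"dx":7,"dy":-140,"dz":0,"ax":0,"ay":0,"az":0},{"jaw":1,"dx":8,"dy":-158,"dz":0,"ax":0,"ay":0,"az":0},{"jaw":1,"dx":9,"dy":-172,"dz":0,"ax":0,"ay":0,"az":0},{"jaw":1,"dx":10,"dy":-180,"dz":0,"ax":0,"ay":0,"az":0},{"jaw":1,"dx":10,"dy":-182,"dz":0,"ax":0,"ay":0,"az":0}]'
python3 - <<'E'
from h import *
d=cam("side");cv2.imwrite("pics/s18.png",d["pixels"][:,:,::-1])
d=cam("top");cv2.imwrite("pics/t18.png",d["pixels"][:,:,::-1])
E
```

```text
time: 17.07
ee_pos: [0.5117, -0.0098, 0.2967]
tcp_rot: [-3.115, -0.405, 0.003]
ft_force: [-0.2, -0.1, -6.1]
grip_width: 0.0347
time: 18.07
ee_pos: [0.5222, -0.191, 0.2975]
tcp_rot: [-3.115, -0.407, 0.001]
ft_force: [1.3, 0.4, -6.6]
grip_width: 0.0351
```

View pics/s18.png

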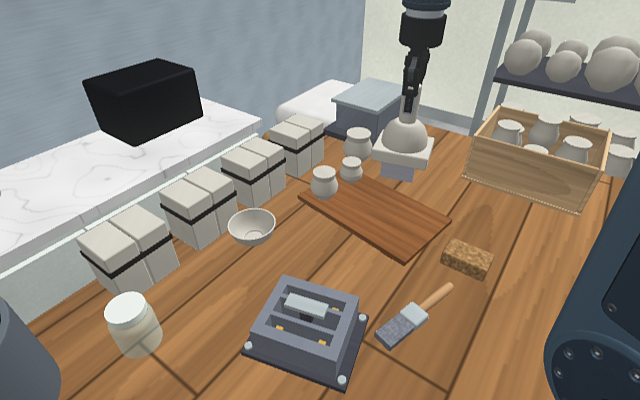

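View pics/t18.png

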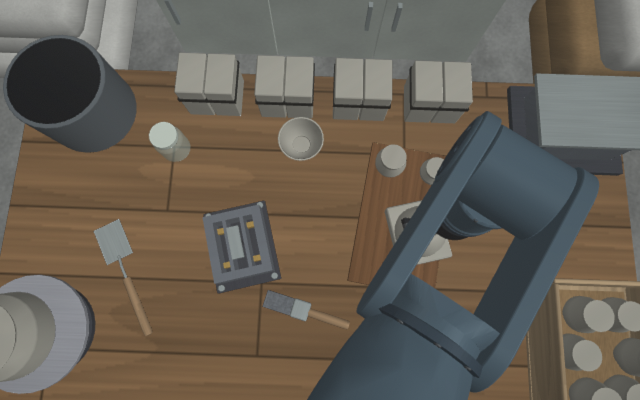

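The core hangs upright over the free part of the board, tongue bottom at (396,180) in the side view, pots untouched. The feet are about 135 mm above the board. Lowering.

```bash
python3 -m handwheel '[{"jaw":1,"dx":0,"dy":0,"dz":-6,"ax":0,"ay":0,"az":0},{"jaw":1,"dx":0,"dy":0,"dz":-18,"ax":0,"ay":0,"az":0},{"jaw":1,"dx":0,"dy":0,"dz":-34,"ax":0,"ay":0,"az":0},{"jaw":1,"dx":0,"dy":0,"dz":-52,"ax":0,"ay":0,"az":0},{"jaw":1,"dx":0,"dy":0,"dz":-70,"ax":0,"ay":0,"az":0},{"jaw":1,"dx":0,"dy":0,"dz":-86,"ax":0,"ay":0,"az":0},{"jaw":1,"dx":0,"dy":0,"dz":-98,"ax":0,"ay":0,"az":0},{"jaw":1,"dx":0,"dy":0,"dz":-108,"ax":0,"ay":0,"az":0},{"jaw":1,"dx":0,"dy":0,"dz":-115,"ax":0,"ay":0,"az":0},{"jaw":1,"dx":0,"dy":0,"dz":-120,"ax":0,"ay":0,"az":0},{"jaw":1,"dx":0,"dy":0,"dz":-122,"ax":0,"ay":0,"az":0},{"jaw":1,"dx":0,"dy":0,"dz":-122,"ax":0,"ay":0,"az":0}]'
python3 - <<'E'
from h import *
d=cam("side");cv2.imwrite("pics/s19.png",cv2.resize(d["pixels"][100:270,280:470,::-1],None,fx=4,fy=4)[:600])
E
```

```text
time: 19.17
ee_pos: [0.5223, -0.1901, 0.1757]
tcp_rot: [-3.115, -0.409, -0.0]
ft_force: [0.4, 1.0, -5.4]
grip_width: 0.0349
```

View pics/s19.png

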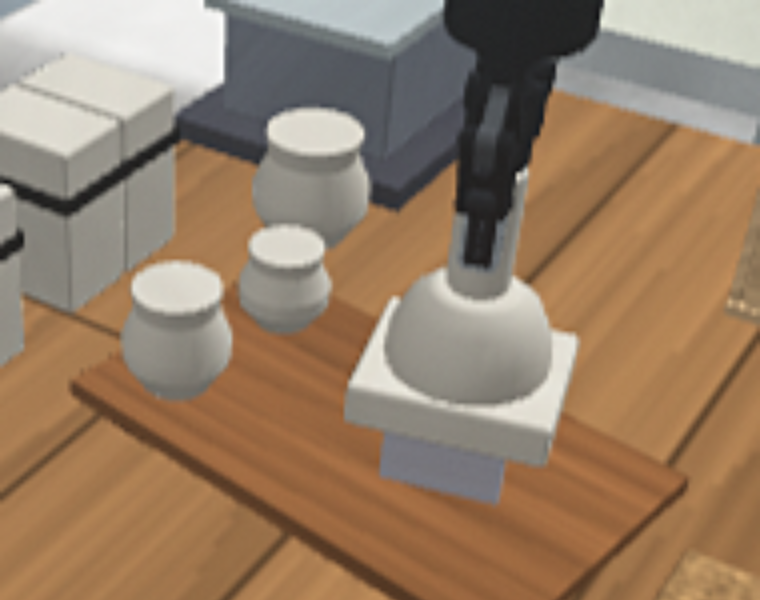

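```bash
python3 - <<'E'
from h import *
d=cam("side")
c=np.array([.5225,-.190])
for uv in((380,477),(500,501)):
    p=np.array(uv)/4+[280,100]-.37
    o,v=ray(d,p); s=(.040-(o[:2]-c)@U)/(v[:2]@U); q=o+s*v; print(q,(q[:2]-c)@X)
E
```

```text
[ 0.54529444 -0.14260485  0.03274883] 0.03414508516702365
[ 0.47702566 -0.16064224  0.03607123] -0.03646634300137941
```

```bash
python3 -m handwheel '[{"jaw":1,"dx":0,"dy":0,"dz":-2,"ax":0,"ay":0,"az":0},{"jaw":1,"dx":0,"dy":0,"dz":-4,"ax":0,"ay":0,"az":0},{"jaw":1,"dx":0,"dy":0,"dz":-6,"ax":0,"ay":0,"az":0},{"jaw":1,"dx":0,"dy":0,"dz":-7.5,"ax":0,"ay":0,"az":0},{"jaw":1,"dx":0,"dy":0,"dz":-8.5,"ax":0,"ay":0,"az":0}]'
```

```text
time: 19.68
ee_pos: [0.522, -0.19, 0.167]
tcp_rot: [-3.115, -0.408, 0.0]
ft_force: [-0.1, -0.1, -5.6]
grip_width: 0.035
```

```bash
python3 -m handwheel '[{"jaw":1,"dx":0,"dy":0,"dz":-1,"ax":0,"ay":0,"az":0},{"jaw":1,"dx":0,"dy":0,"dz":-2,"ax":0,"ay":0,"az":0},{"jaw":1,"dx":0,"dy":0,"dz":-2.5,"ax":0,"ay":0,"az":0}]'
```

```text
time: 19.93
ee_pos: [0.5222, -0.1901, 0.1646]
tcp_rot: [-3.115, -0.408, 0.0]
ft_force: [-0.2, -0.4, -6.3]
grip_width: 0.0346
```

```bash
python3 -m handwheel '[{"jaw":1,"dx":0,"dy":0,"dz":-1,"ax":0,"ay":0,"az":0},{"jaw":1,"dx":0,"dy":0,"dz":-2,"ax":0,"ay":0,"az":0},{"jaw":1,"dx":0,"dy":0,"dz":-2,"ax":0,"ay":0,"az":0}]'
```

```text
time: 20.18
ee_pos: [0.5221, -0.19, 0.1626]
tcp_rot: [-3.115, -0.408, 0.0]
ft_force: [-0.7, -0.2, -6.5]
grip_width: 0.0349
```

```bash
python3 -m handwheel '[{"jaw":1,"dx":0,"dy":0,"dz":-0.7,"ax":0,"ay":0,"az":0},{"jaw":1,"dx":0,"dy":0,"dz":-1.4,"ax":0,"ay":0,"az":0},{"jaw":1,"dx":0,"dy":0,"dz":-1.4,"ax":0,"ay":0,"az":0}]'
```

```text
time: 20.43
ee_pos: [0.5223, -0.1901, 0.1615]
tcp_rot: [3.115, 0.409, 0.0]
ft_force: [-0.6, 0.2, -5.1]
grip_width: 0.0352
```

```bash
python3 -m handwheel '[{"jaw":1,"dx":0,"dy":0,"dz":-0.7,"ax":0,"ay":0,"az":0},{"jaw":1,"dx":0,"dy":0,"dz":-1.4,"ax":0,"ay":0,"az":0},{"jaw":1,"dx":0,"dy":0,"dz":-1.4,"ax":0,"ay":0,"az":0}]'
```

```text
time: 20.68
ee_pos: [0.5227, -0.1901, 0.1615]
tcp_rot: [3.114, 0.409, 0.002]
ft_force: [-3.1, 2.7, 6.1]
grip_width: 0.0354
```

It has touched down: the force went from -6 to +6 N. Easing up slightly, then opening.

```bash
python3 -m handwheel '[{"jaw":1,"dx":0,"dy":0,"dz":0.6,"ax":0,"ay":0,"az":0},{"jaw":1,"dx":0,"dy":0,"dz":0.6,"ax":0,"ay":0,"az":0}]'; python3 -m handwheel '[{"jaw":0.6,"dx":0,"dy":0,"dz":0,"ax":0,"ay":0,"az":0},{"jaw":0.5,"dx":0,"dy":0,"dz":0,"ax":0,"ay":0,"az":0},{"jaw":0.35,"dx":0,"dy":0,"dz":0,"ax":0,"ay":0,"az":0},{"jaw":0.2,"dx":0,"dy":0,"dz":0,"ax":0,"ay":0,"az":0},{"jaw":0,"dx":0,"dy":0,"dz":0,"ax":0,"ay":0,"az":0},{"jaw":0,"dx":0,"dy":0,"dz":0,"ax":0,"ay":0,"az":0},{"jaw":0,"dx":0,"dy":0,"dz":0,"ax":0,"ay":0,"az":0},{"jaw":0,"dx":0,"dy":0,"dz":0,"ax":0,"ay":0,"az":0}]'
python3 - <<'E'
from h import *
d=cam("wrist");cv2.imwrite("pics/w20.png",d["pixels"][:,:,::-1])
E
```

```text
time: 20.85
ee_pos: [0.5225, -0.1901, 0.1615]
tcp_rot: [3.114, 0.409, 0.001]
ft_force: [-2.3, 2.3, 4.3]
grip_width: 0.035
time: 21.52
ee_pos: [0.5222, -0.1901, 0.1605]
tcp_rot: [3.115, 0.409, -0.0]
ft_force: [0.6, 0.4, -0.3]
grip_width: 0.0854
```

View pics/w20.png

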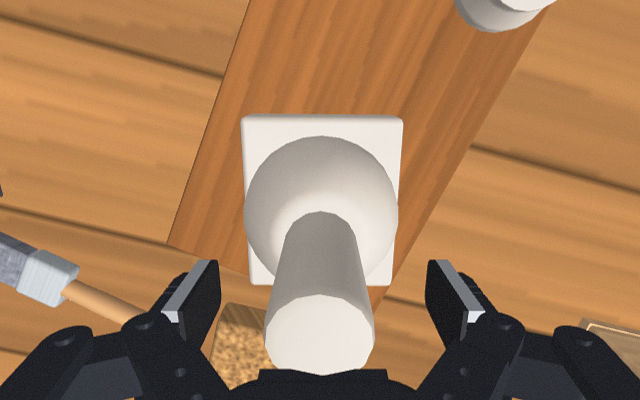

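The core is released and standing upright on the board, the knob at (319,333) clear of both fingers. Retreating straight up.

```bash
python3 -m handwheel '[{"jaw":0,"dx":0,"dy":0,"dz":10,"ax":0,"ay":0,"az":0},{"jaw":0,"dx":0,"dy":0,"dz":30,"ax":0,"ay":0,"az":0},{"jaw":0,"dx":0,"dy":0,"dz":60,"ax":0,"ay":0,"az":0},{"jaw":0,"dx":0,"dy":0,"dz":95,"ax":0,"ay":0,"az":0},{"jaw":0,"dx":0,"dy":0,"dz":130,"ax":0,"ay":0,"az":0},{"jaw":0,"dx":-20,"dy":30,"dz":150,"ax":0,"ay":0,"az":0},{"jaw":0,"dx":-45,"dy":60,"dz":160,"ax":0,"ay":0,"az":0},{"jaw":0,"dx":-70,"dy":90,"dz":160,"ax":0,"ay":0,"az":0},{"jaw":0,"dx":-95,"dy":120,"dz":160,"ax":0,"ay":0,"az":0},{"jaw":0,"dx":-110,"dy":150,"dz":160,"ax":0,"ay":0,"az":0},{"jaw":0,"dx":-110,"dy":150,"dz":160,"ax":0,"ay":0,"az":0},{"jaw":0,"dx":-110,"dy":150,"dz":160,"ax":0,"ay":0,"az":0}]'
python3 - <<'E'
from h import *
d=cam("side");cv2.imwrite("pics/s21.png",cv2.resize(d["pixels"][100:270,280:470,::-1],None,fx=4,fy=4)[:600])
d=cam("top");cv2.imwrite("pics/t21.png",d["pixels"][:,:,::-1])
E
```

```text
time: 22.57
ee_pos: [0.4119, -0.039, 0.3219]
tcp_rot: [3.113, 0.412, 0.004]
ft_force: [0.0, -0.2, 0.8]
grip_width: 0.0853
```

View pics/s21.png

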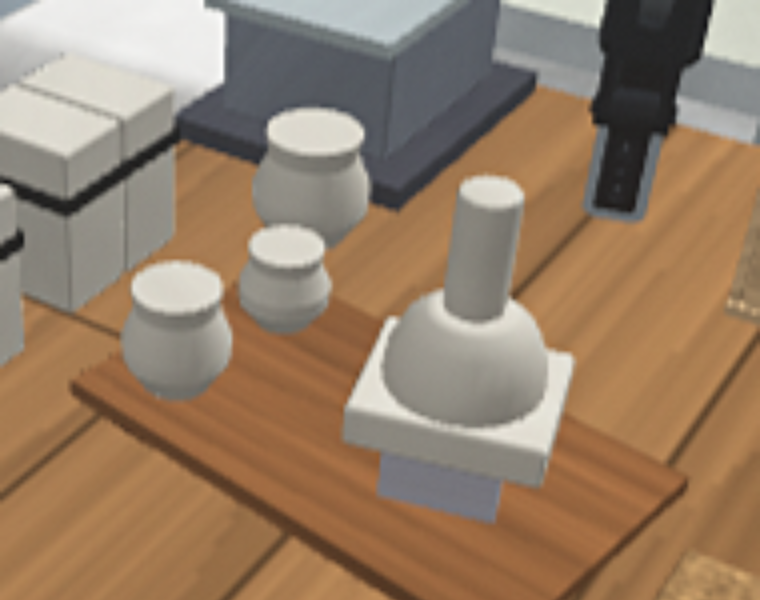

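View pics/t21.png

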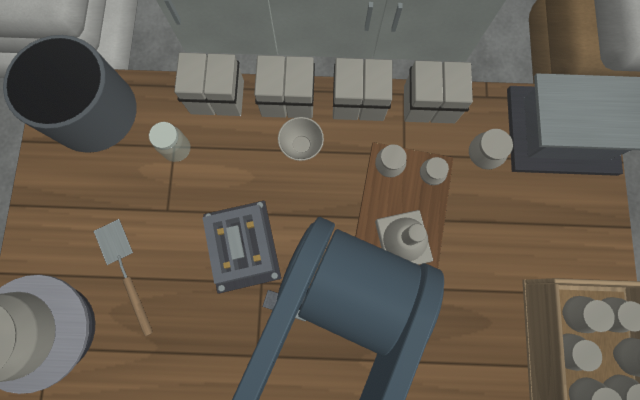

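The core stands upright on the board (tongue edge (380,495) to (495,518) in the side crop). The pots are still at their first pixel positions, (392,160) and (435,171) in the top view, and the arm is clear. Handing in.

```bash
python3 -c "
from station import bot
print(bot.sign_off(),bot.state()['time'])"
```

```text
the job is handed in; nothing more can be done
the job is handed in; nothing more can be done
```

The core is out of the stand and standing upright on the free part of the drying board. I handed the job in after about 23 s. `sign_off` reports no verdict, so what follows is from my own checks.

**What I did:** With the open fingers straddling the knob, I pushed it to -y, +y, -y and +y, about 4 to 6° of lean each time. Force readings stayed at about 25 N or less. The sprung plate then brought the core up loose. I gripped the knob at 22 N, lifted, raised the grip to 40 N for the carry, set the core down with about 12 N on the board, opened and backed away.

**Last checks:**
- **Core:** it looks upright, with the visible tongue flat on the board. The other tongue is hidden from the side camera.
- **Pots:** both are at the same pixel positions in the top view as at the start.
- **Arm:** it is clear of everything.

**Checks that disagreed or were weak:**
- **Cameras:** the first two-view heights came out 5 to 8 mm below the stated ones.
- **Tilt and height from the side camera:** these carried a bias of about 2° and several mm. I read the rise as changes from the start picture.
- **Tongue heights:** I estimated these only indirectly. After the second push they were about 37 and 45 mm, so step 2 was close there. The third push should have met it with more margin. Before gripping, both tongues were at about 50 to 54 mm, from the readings I trusted.

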